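Lock the sample rack's castle nut and load the panels

TASK

The sample rack's axle nut is loose. Tighten the castle nut (clockwise) until it is snug, that is until the yellow mark on the nut meets the yellow mark on the washer, then turn it a little further, to the first slot that lines up with the cotter hole facing the red-knobbed pin, and only then push that pin fully home through slot and axle. Once the nut is locked, push every sample panel standing on the bench upright and fully home into a spring-clip slot of the rack, any panel in any slot; leave the bead box, cup and pliers where they are.

Things in the scene. Friction and masses are not known exactly. Their poses are not given: they have to be found in the camera images.
- rack: green sample rack fixed on the bench, base plate 10 mm thick, 135 (x) x 400 mm (y). Origin on the bench; x points away from the robot at yaw 0. Clip slots in a row at y -200, -138, -76, -14 mm; castle nut on an axle at x 20, y 100; on the nut's -x side a grey guide block, 24 mm wide, 76 high, near face 66 mm from the axle's axis, whose pin slides along +x to the axle.
- axle_top (a point): centre of the top end of the vertical steel axle (18 mm diameter), 78 mm above the bench; the cotter hole runs through the axle along the rack's x axis, 66 mm above the bench, and a red stripe on the axle's end marks its direction. The nut turns about this vertical axis.
- nut (a joint): turn of the steel castle nut, rad, growing clockwise from above. A spring washer makes its drag climb from 0.3 N m at 0 to 0.56 at 5.8; stays where left. Snug at 5.0 (yellow marks meet). First slot in line comes 0.25 to 0.8 rad after snug; over 5.95 is over-tight. Hexagon 36 mm across flats, 35 to 60 mm above the bench; crown of prongs 32 mm across up to 72 mm, a slot over each flat.
- nut_slot1 (a point): a slot of the nut's crown: point 13 mm from the axis, 66 mm above the bench; x points out through the slot (normal to a flat), z up; turns with the nut. The nut is in line with the cotter hole when one of the three slot x axes lies along the rack's x axis, either way round.
- nut_slot2 (a point): the slot 60 degrees anticlockwise from slot 1, same axes.
- nut_slot3 (a point): the slot 120 degrees anticlockwise from slot 1, same axes.
- pin (a joint): travel of the captive locking pin, m: 0 fully drawn out (its tip 60 mm from the axle's axis, clear of hands turning the nut), 0.066 fully home, at its stop. Drags with about 2 N and stays where it is left. Its tip reaches the nut's crown at about 0.044; the slot must be in line by then.
- pin_knob (a point): centre of the outer face of the pin's red knob, 66 mm above the bench (knob 22 mm diameter, 10 mm thick). Push it along the rack's +x. When drawn out it is 166 mm from the axle's axis, when home 100 mm.
- slot1 (a point): centre of the floor of clip slot 1, 10 mm above the bench, axes as rack. Slot 78 mm long (x), 38 wide; on -y a fixed wall with flared lip, 25 mm high over the slot floor; on +y an orange sloping spring clip, 35 mm high, that the foot pushes aside (5 to 15 N) and that snaps over the foot's top edge once home. A panel's length goes along x, either way round.
- slot2 (a point): centre of the floor of clip slot 2, 10 mm above the bench, axes as rack. As slot 1.
- slot3 (a point): centre of the floor of clip slot 3, 10 mm above the bench, axes as rack. As slot 1.
- slot4 (a point): centre of the floor of clip slot 4, 10 mm above the bench, axes as rack. As slot 1.
- panel_teal: teal sample panel standing upright on its foot: board 70 mm long (x) x 10 mm thick (y), its top edge 77 mm above the underside; dark wood foot 70 (x) x 34 (y) x 12 mm high, board centred on it. Origin: centre of the underside, z up. 0.2 kg. Grip the board across its 10 mm thickness from above. May be absent.
- panel_red: red sample panel standing upright on its foot: board 70 mm long (x) x 10 mm thick (y), its top edge 77 mm above the underside; dark wood foot 70 (x) x 34 (y) x 12 mm high, board centred on it. Origin: centre of the underside, z up. 0.2 kg. Grip the board across its 10 mm thickness from above. May be absent.
- panel_yellow: yellow sample panel standing upright on its foot: board 70 mm long (x) x 10 mm thick (y), its top edge 77 mm above the underside; dark wood foot 70 (x) x 34 (y) x 12 mm high, board centred on it. Origin: centre of the underside, z up. 0.2 kg. Grip the board across its 10 mm thickness from above. May be absent.
- panel_white: white sample panel standing upright on its foot: board 70 mm long (x) x 10 mm thick (y), its top edge 77 mm above the underside; dark wood foot 70 (x) x 34 (y) x 12 mm high, board centred on it. Origin: centre of the underside, z up. 0.2 kg. Grip the board across its 10 mm thickness from above. May be absent.
- bead_box: pale bead box with compartments, 150 x 100 x 30 mm; leave alone. Origin: centre of its underside.
- paper_cup: white cup, 66 mm across, 85 mm high; leave alone. Origin: centre of its underside.
- pliers: red-handled pliers, about 125 mm long, lying flat; leave alone. Origin: under their pivot.

How it is judged (in metres and radians):
On the way, in this order (a step that is already met when the one before it is completed fails the run):
1. the castle nut is snug and turned on to the first slot in line with the cotter hole (value of joint nut between 5 and 5.95 rad and angle between the x axis of any of nut_slot1, nut_slot2, nut_slot3 and the x axis of rack, either way round below 0.13 rad), for 0.2 s.
2. the locking pin is pushed fully home (all of step 1 and value of joint pin above 0.062 m), for 0.2 s.
At the end, for the whole second after the job is handed in: Nut past snug (5.0) and below 5.95 with a slot within 0.13 rad of the cotter hole line; pin in over 62 of 66 mm; every panel present upright (0.08 rad) and at rest in a clip slot, within 8 mm of its centre and under 3 mm above its floor (all of step 2 and ((horizontal distance between panel_teal and slot1 below 0.008 m and z of panel_teal in the frame of slot1 below 0.003 m) or (horizontal distance between panel_teal and slot2 below 0.008 m and z of panel_teal in the frame of slot2 below 0.003 m) or (horizontal distance between panel_teal and slot3 below 0.008 m and z of panel_teal in the frame of slot3 below 0.003 m) or (horizontal distance between panel_teal and slot4 below 0.008 m and z of panel_teal in the frame of slot4 below 0.003 m)) and angle between each of panel_teal, panel_red, panel_yellow, panel_white's own z axis and vertical below 0.08 rad and linear speed of each of panel_teal, panel_red, panel_yellow, panel_white below 0.03 m/s and ((horizontal distance between panel_red and slot1 below 0.008 m and z of panel_red in the frame of slot1 below 0.003 m) or (horizontal distance between panel_red and slot2 below 0.008 m and z of panel_red in the frame of slot2 below 0.003 m) or (horizontal distance between panel_red and slot3 below 0.008 m and z of panel_red in the frame of slot3 below 0.003 m) or (horizontal distance between panel_red and slot4 below 0.008 m and z of panel_red in the frame of slot4 below 0.003 m)) and ((horizontal distance between panel_yellow and slot1 below 0.008 m and z of panel_yellow in the frame of slot1 below 0.003 m) or (horizontal distance between panel_yellow and slot2 below 0.008 m and z of panel_yellow in the frame of slot2 below 0.003 m) or (horizontal distance between panel_yellow and slot3 below 0.008 m and z of panel_yellow in the frame of slot3 below 0.003 m) or (horizontal distance between panel_yellow and slot4 below 0.008 m and z of panel_yellow in the frame of slot4 below 0.003 m)) and ((horizontal distance between panel_white and slot1 below 0.008 m and z of panel_white in the frame of slot1 below 0.003 m) or (horizontal distance between panel_white and slot2 below 0.008 m and z of panel_white in the frame of slot2 below 0.003 m) or (horizontal distance between panel_white and slot3 below 0.008 m and z of panel_white in the frame of slot3 below 0.003 m) or (horizontal distance between panel_white and slot4 below 0.008 m and z of panel_white in the frame of slot4 below 0.003 m))); the robot touches nothing.
It fails at once if the pin is forced in while no slot is in line or the nut is not tight (or is over-tight) (value of joint pin above 0.046 m and not (value of joint nut between 5 and 5.95 rad and angle between the x axis of any of nut_slot1, nut_slot2, nut_slot3 and the x axis of rack, either way round below 0.13 rad)).
It fails at once if the nut is tightened beyond the first slot in line (over 5.95) (value of joint nut above 5.95 rad).
It fails at once if a panel is put into a slot of the rack before the pin is home (value of joint pin below 0.06 m and (((horizontal distance between panel_teal and slot1 below 0.02 m and z of panel_teal in the frame of slot1 below 0.012 m) or (horizontal distance between panel_teal and slot2 below 0.02 m and z of panel_teal in the frame of slot2 below 0.012 m) or (horizontal distance between panel_teal and slot3 below 0.02 m and z of panel_teal in the frame of slot3 below 0.012 m) or (horizontal distance between panel_teal and slot4 below 0.02 m and z of panel_teal in the frame of slot4 below 0.012 m)) or ((horizontal distance between panel_red and slot1 below 0.02 m and z of panel_red in the frame of slot1 below 0.012 m) or (horizontal distance between panel_red and slot2 below 0.02 m and z of panel_red in the frame of slot2 below 0.012 m) or (horizontal distance between panel_red and slot3 below 0.02 m and z of panel_red in the frame of slot3 below 0.012 m) or (horizontal distance between panel_red and slot4 below 0.02 m and z of panel_red in the frame of slot4 below 0.012 m)) or ((horizontal distance between panel_yellow and slot1 below 0.02 m and z of panel_yellow in the frame of slot1 below 0.012 m) or (horizontal distance between panel_yellow and slot2 below 0.02 m and z of panel_yellow in the frame of slot2 below 0.012 m) or (horizontal distance between panel_yellow and slot3 below 0.02 m and z of panel_yellow in the frame of slot3 below 0.012 m) or (horizontal distance between panel_yellow and slot4 below 0.02 m and z of panel_yellow in the frame of slot4 below 0.012 m)) or ((horizontal distance between panel_white and slot1 below 0.02 m and z of panel_white in the frame of slot1 below 0.012 m) or (horizontal distance between panel_white and slot2 below 0.02 m and z of panel_white in the frame of slot2 below 0.012 m) or (horizontal distance between panel_white and slot3 below 0.02 m and z of panel_white in the frame of slot3 below 0.012 m) or (horizontal distance between panel_white and slot4 below 0.02 m and z of panel_white in the frame of slot4 below 0.012 m)))).
It fails at once if the bead box, cup or pliers are disturbed (moved over 30 mm) (distance of any of bead_box, paper_cup, pliers from where it was at the start of the episode above 0.03 m).
Of panel_teal, panel_red, panel_yellow, panel_white only 3 to 4 are there at a start; the rules pass over those that are not, and their reading is None.
At some moment in a run one of panel_teal, panel_red, panel_yellow, panel_white may be knocked a few centimetres aside while the robot is not near it.
It also fails if it takes over 208 s, if anything falls off the work surface, if the arm or the gripper's body presses on something with over 40 N, if the wrist force passes 120 N, or if a joint passes its speed limit or range.

ROBOT

A 6-joint arm with a two-finger parallel gripper is mounted at the origin on the work surface. World frame = base frame: x ahead of the robot, y to its left, z up, the work surface at z = 0. Lengths are in m, angles in degrees, forces in N, time in s.
With the tool pointing down it reaches from about 0.35 to 0.875 m from the base axis. Payload 4.2 kg.
Tool frame: the origin (TCP) lies on the centre line of the jaws, within the pads' length; the fingertips stand 17 mm ahead of it and the grasp point (between the pads) lies 2 mm behind it; z points along the fingers, y is the direction in which the jaws open and shut (so a half turn about z gives the same grasp; the last joint's range is limited). The gripper opens to 87 mm and grips with 3 to 60 N. Pads are 19 mm wide; open, the fingers measure 117 mm over their backs; the gripper's body (75 mm by 190 mm) begins 51 mm behind the grasp point.
Start: joints at [91.765, 22.042, 0.453, 0, -68.411, -14.817], TCP at [0.141, 0.609, 0.24] pointing down, gripper open.
Joint ranges: [-179.83, 179.83], [-69.29, 118.12], [-61.27, 80.66], [-181.25, 117.63], [-171.15, -9.14], [-177.46, 177.46]. Speed limits (degrees/s): [159.86, 159.86, 180, 180, 180, 180].

INTERFACE

Orientations are given as a 3x3 rotation matrix whose columns are the frame's x, y, z axes.
In Python, from station import * gives the robot as it stands.
- The arm moves only by the tool play_rows, never from a script. Its argument "targets" is a list that holds one entry, the list of rows, each a list of 5 numbers: the closure, from 0 (fully open) to 1 (shut), then the shift along the world's x, y, z in m, then the turn about the world's z in rad. In form: [[[gripper, x, y, z, twist], ...]]. A call has 1 to 5 rows; each row is the pose to reach, as a shift and turn from the pose commanded when the call began; what a row does not reach only later rows make up. A row lasts 1/12 s, in which the tool goes at most 41.7 mm and 7.16 degrees, less where a joint would pass 70% of its speed; a pose out of reach is approached as far as the arm can. A call with a gripper value outside its range is refused whole. The fingers move at their own pace and stop on an object; the grip force is fixed at half the most. Time passes only in rows, so rows that repeat a pose let the fingers close. It gives the time, the measured TCP pose, the force and the opening at its end, in the units of the state.
- sense(): the state, without advancing time (a new reading comes with each control period).
- capture(name): name is "side" or "top"; returns the picture (480x640x3 uint8, blue, green, red); there is no depth.
- get_calibration(name): a dict with "camera_matrix" (3x3 intrinsics, pixels), "T" (4x4, takes a point from camera to world coordinates). Camera axes: x right, y up, looking along -z (the intrinsics and any distortion apply to the point x, -y, -z); pixel columns grow to the right and rows downward; lengths in m; the calibration is good to about 2 mm. A picture is of the moment at which its call begins. get_calibration takes no time and is no camera call.
- finish_job(): hands the job in, once; it reports no verdict.
The state is a dict: "time_s": time; "joints": joint angles; "joint_velocities": joint speeds; "effort": joint torques, N m; "tcp_pos": TCP position; "ee_rot": TCP orientation; "wrist_force": force on the tool from outside, world axes, zero at the start; "moment": the same for the moment, N m; "gripper_width": opening from 0.0 (shut) to 1.0 (fully open).
Only numpy, scipy, OpenCV 4.12 (cv2) and the standard library are available. Lean on these libraries where they do the work, as an engineer would, in place of code of your own. Each camera call takes 0.05 s, during which the arm holds its last target. There are 200 camera calls.

## Working session

There is one attempt and no reset: what is moved stays moved. The work goes in short steps, Python scripts to look and compute and a tool call to move; the robot and the scene stay as the last step left them, time stands still between calls to the robot, and variables do not carry over. Pictures are saved under pics/ and viewed, on a budget of 14 in all, crops included, one or two more only if the job needs it, and the job is handed in when it is done.

Besides the shell and the picture viewer there is one more tool, called after ">>>" as name(argument=value, ...) on one line, values as JSON. play_rows: Moves the arm, as the interface text tells. Its arguments: {"type":"object","properties":{"targets":{"type":"array","items":{"type":"array","items":{"type":"array","items":{"type":"number"}}}}},"required":["targets"]}

```bash
mkdir -p pics; ls; cat > h.py <<'E'
from station import *
import numpy as np, cv2
def cal(n):
    c=get_calibration(n); return np.array(c["camera_matrix"]),np.array(c["T"]),c
def ray(n,u,v):
    K,T,_=cal(n); d=np.linalg.inv(K)@[u,v,1]; d=np.array([d[0],-d[1],-d[2]])
    return T[:3,3],T[:3,:3]@d
def onz(n,u,v,z):
    o,d=ray(n,u,v); return o+d*(z-o[2])/d[2]
def proj(n,p):
    K,T,_=cal(n); q=T[:3,:3].T@(np.array(p)-T[:3,3]); q=K@[q[0],-q[1],-q[2]]; return q[:2]/q[2]
E
python3 - <<'E'
from h import *
for n in("top","side"):
    im=capture(n); cv2.imwrite(f"pics/{n}0.png",im); c=cal(n)[2]; print(n,c)
s=sense(); print(s["time_s"],s["tcp_pos"],s["ee_rot"],s["gripper_width"])
E
```

```text
pics
top {'camera_matrix': array([[451.76764038,   0.        , 316.72449374],
       [  0.        , 451.76764038, 233.27545659],
       [  0.        ,   0.        ,   1.        ]]), 'T': array([[ 0.02676779,  0.98148253, -0.18967215,  0.30047509],
       [-0.9993884 ,  0.03054579,  0.01702275,  0.0364287 ],
       [ 0.02250122,  0.18910049,  0.9816999 ,  0.94311241],
       [ 0.        ,  0.        ,  0.        ,  1.        ]])}
side {'camera_matrix': array([[486.14740655,   0.        , 318.52544268],
       [  0.        , 486.14740655, 243.80387626],
       [  0.        ,   0.        ,   1.        ]]), 'T': array([[ 0.97050438,  0.13803658, -0.19765413,  0.2255282 ],
       [-0.24046981,  0.61272587, -0.75282221, -0.84663688],
       [ 0.01719079,  0.7781471 ,  0.62784677,  0.80523873],
       [ 0.        ,  0.        ,  0.        ,  1.        ]])}
0.1 [0.14102477 0.60837948 0.2385894 ] [[ 9.74125652e-01 -2.26006828e-01 -3.57618901e-04]
 [-2.26007098e-01 -9.74123843e-01 -1.87907169e-03]
 [ 7.63179336e-05  1.91127634e-03 -9.99998171e-01]] 1.0007009138113587
```

View pics/top0.png

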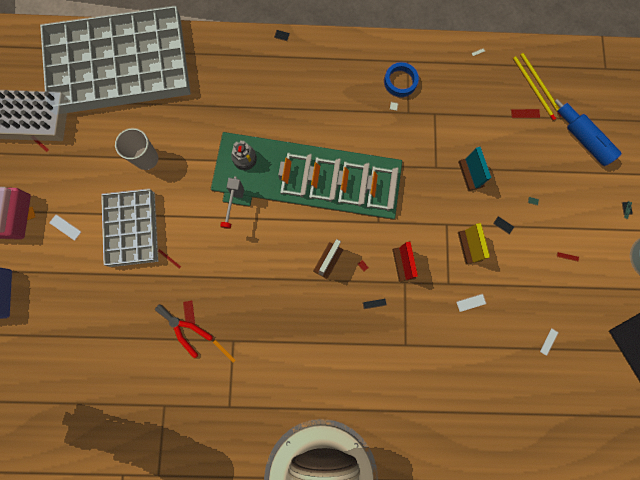

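View pics/side0.png

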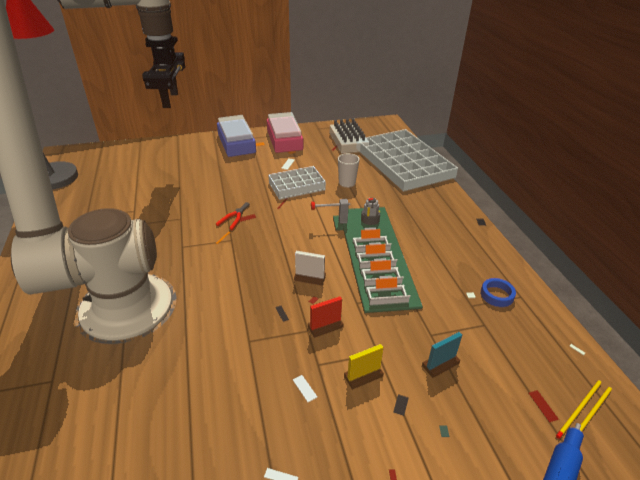

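```bash
python3 - <<'E'
from h import *
t=cv2.imread("pics/top0.png"); s=cv2.imread("pics/side0.png")
hsv=cv2.cvtColor(t,cv2.COLOR_BGR2HSV)
g=cv2.inRange(hsv,(60,80,20),(88,255,160)); g[:, :200]=0; g[:,415:]=0; g[:110]=0;g[230:]=0
c=np.vstack([x for x in cv2.findContours(g,0,2)[0] if cv2.contourArea(x)>30]); h=cv2.convexHull(c)
a=cv2.approxPolyDP(h,6,True)[:,0]; print("hull",a.tolist())
P=np.array([onz("top",u,v,.01) for u,v in a]); print(P.round(4).tolist())
W=np.array([onz("top",u,v,.01)[:2] for u,v in h[:,0]],np.float32)
r=cv2.minAreaRect(W); print("rack rect",r)
# panels (coloured tops) in top
for n,im in(("top",t),("side",s)):
  hh=cv2.cvtColor(im,cv2.COLOR_BGR2HSV)
  for k,lo,hi in(("teal",(85,100,40),(100,255,255)),("red",(0,190,90),(4,255,255)),("yel",(24,150,90),(32,255,255)),("white",(0,0,150),(40,60,255))):
    for x in cv2.findContours(cv2.inRange(hh,lo,hi),0,2)[0]:
      if cv2.contourArea(x)>80:
        b=cv2.minAreaRect(x); print(n,k,np.round(b[0]),np.round(b[1]),round(b[2]))
A=cv2.resize(t[125:265,205:305],None,fx=4,fy=4,interpolation=cv2.INTER_CUBIC)
B=cv2.resize(s[185:241,340:405],None,fx=6,fy=6,interpolation=cv2.INTER_CUBIC)
can=np.zeros((560,800,3),np.uint8); can[:A.shape[0],:400]=A; can[:B.shape[0],405:405+B.shape[1]]=B
cv2.imwrite("pics/n0.png",can)
E
```

```text
hull [[223, 132], [401, 160], [394, 217], [224, 201], [211, 189]]
[[0.7, 0.2313, 0.01], [0.6492, -0.1592, 0.01], [0.5211, -0.1431, 0.01], [0.5444, 0.2189, 0.01], [0.5699, 0.2483, 0.01]]
rack rect ((0.5990661382675171, 0.04543699324131012), (0.39661261439323425, 0.1541973203420639), 82.65589904785156)
top teal [478. 167.] [38. 18.] 72
top red [190. 329.] [54. 30.] 61
top red [407. 260.] [36. 13.] 77
top red [526. 113.] [ 8. 27.] 90
top yel [483. 240.] [35.  5.] 75
top yel [533.  85.] [68.  4.] 58
top yel [540.  81.] [67.  3.] 57
top white [317. 477.] [39.  5.] 3
top white [307. 448.] [38. 93.] 66
top white [390. 191.] [20. 46.] 32
top white [363. 183.] [ 5. 41.] 8
top white [334. 179.] [ 5. 41.] 8
top white [305. 175.] [ 9. 42.] 17
top white [ 28. 119.] [56. 28.] 2
side teal [447. 340.] [ 5. 31.] 63
side red [543. 406.] [36.  8.] 54
side red [326. 312.] [22. 36.] 72
side red [230. 221.] [14. 25.] 52
side red [29. 16.] [43. 40.] 75
side yel [595. 408.] [ 4. 51.] 36
side yel [581. 406.] [ 4. 63.] 36
side yel [366. 352.] [ 5. 35.] 69
side white [126. 310.] [49. 95.] 69
side white [309. 264.] [30. 22.] 9
side white [ 79. 261.] [25. 11.] 45
side white [127. 247.] [28. 17.] 85
side white [ 37. 256.] [42. 51.] 84
side white [297. 178.] [19. 53.] 79
side white [348. 158.] [11. 20.] 90
side white [388. 150.] [123.  39.] 29
side white [237. 120.] [35. 14.] 21
side white [284. 123.] [20. 29.] 85
side white [  9. 158.] [151.  23.] 75
```

View pics/n0.png

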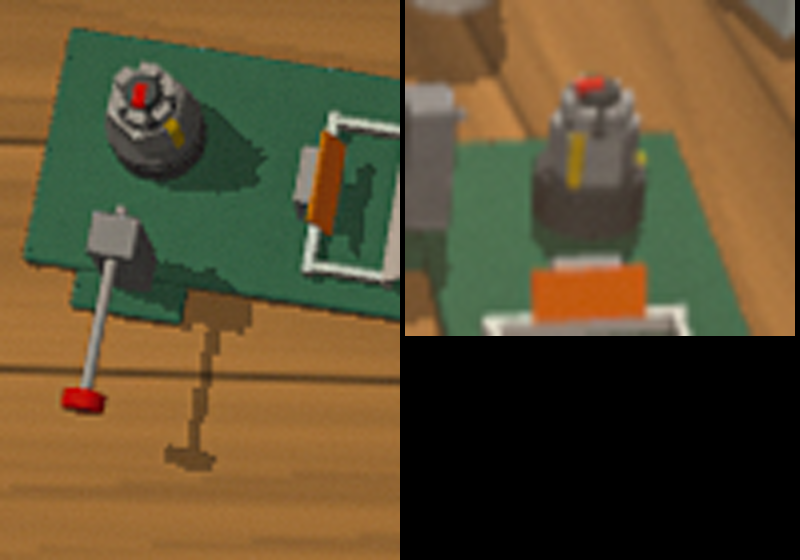

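```bash
python3 - <<'E'
from h import *
def tri(a,b):
    o1,d1=ray("top",*a); o2,d2=ray("side",*b)
    A=np.c_[d1,-d2]; s=np.linalg.lstsq(A,o2-o1,rcond=None)[0]; p,q=o1+d1*s[0],o2+d2*s[1]; return ((p+q)/2).round(4),np.linalg.norm(p-q).round(4)
ax=onz("top",240,148.7,.078); kn=onz("top",225.7,225,.066)
print("axle",ax,"side",onz("side",370.8,199.2,.078),tri((240,148.7),(370.8,199.2)))
d=ax-kn;print("knob",kn,np.hypot(*d[:2]),np.degrees(np.arctan2(d[1],d[0])))
m=onz("top",248.7,158.2,.0475); print("nutmark",m, m-ax,onz("side",340+(575-405)/6,185+160/6,.0475))
for z in (.03,.035,.045):print("washmark",onz("side",379.3,211.3,z)-ax)
for n,u,v in(("white",336,243,),("red",411,243),("yel",485,226),("teal",482,150)): pass
s=cv2.imread("pics/side0.png");t=cv2.imread("pics/top0.png")
A=cv2.resize(t[130:290,300:500],None,fx=4,fy=4,interpolation=cv2.INTER_CUBIC)
yaw=np.radians(-7.5);R=np.array([[np.cos(yaw),-np.sin(yaw)],[np.sin(yaw),np.cos(yaw)]])
o=ax[:2]-R@[.02,.1]; print("rack",o)
for y in(-.2,-.138,-.076,-.014):
    c=o+R@[0,y]; print(c.round(4))
    for dx,dy in((.039,.019),(.039,-.019),(-.039,-.019),(-.039,.019)):
        u=proj("top",[*(o+R@[dx,y+dy]),.01]); cv2.circle(A,tuple(np.int32((u-[300,130])*4)),3,(255,0,255),-1)
cv2.imwrite("pics/p0.png",A)
E
```

```text
axle [0.63634181 0.18067813 0.078     ] side [0.63815493 0.18033196 0.078     ] (array([0.6374, 0.1807, 0.0775]), np.float64(0.0017))
knob [0.48098803 0.20144905 0.066     ] 0.15673617793232794 -7.6153294916495415
nutmark [0.62799244 0.16653127 0.0475    ] [-0.00834937 -0.01414686 -0.0305    ] [0.62930472 0.16697268 0.0475    ]
washmark [ 0.03271608  0.00475976 -0.048     ]
washmark [ 0.02985548 -0.00189674 -0.043     ]
washmark [ 0.02413428 -0.01520973 -0.033     ]
rack [0.6034603  0.08414417]
[ 0.5774 -0.1141]
[ 0.5854 -0.0527]
[0.5935 0.0088]
[0.6016 0.0703]
```

View pics/p0.png

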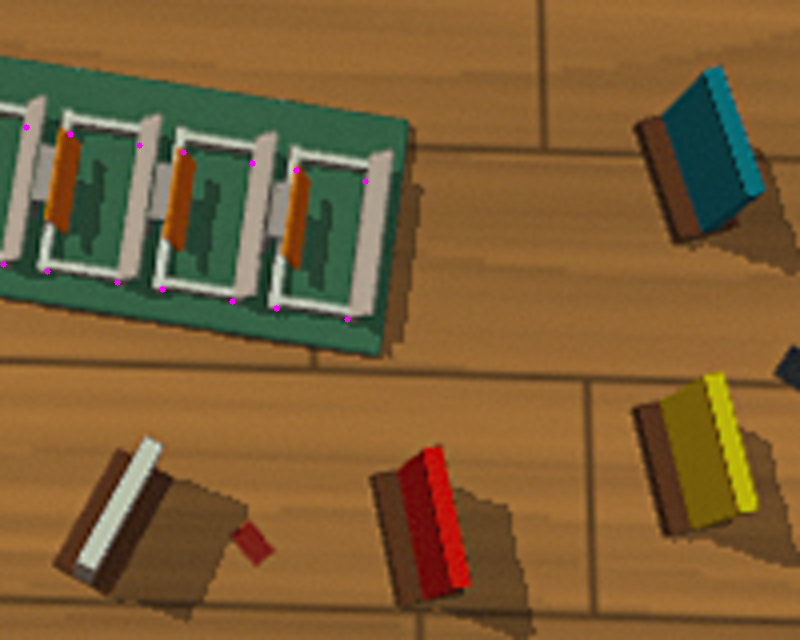

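The top view shows the slot rails and all four panels. The nut mark points to about -120° and the rack yaw is about -7.5°. The axle is at (0.637, 0.1805). I'll move above the nut with the jaws along a flat normal (-0.5°).

>>> play_rows(targets=[[[0,0.124,-0.107,0,0.447],[0,0.124,-0.107,0,0.447],[0,0.124,-0.107,0,0.447],[0,0.124,-0.107,0,0.447],[0,0.124,-0.107,0,0.447]]])

```text
time_s: 0.52
tcp_pos: [0.2685, 0.4973, 0.2394]
ee_rot: [[0.977, 0.214, -0.0], [0.214, -0.977, -0.003], [-0.001, 0.003, -1.0]]
wrist_force: [-0.8, 0.5, -0.1]
gripper_width: 1.003
```

>>> play_rows(targets=[[[0,0.124,-0.107,0,0.447],[0,0.124,-0.107,0,0.447],[0,0.124,-0.107,0,0.447],[0,0.124,-0.107,0,0.447],[0,0.124,-0.107,0,0.447]]])

```text
time_s: 0.93
tcp_pos: [0.392, 0.3912, 0.2391]
ee_rot: [[0.787, 0.617, -0.0], [0.617, -0.787, -0.002], [-0.001, 0.001, -1.0]]
wrist_force: [-0.3, 0.5, -0.6]
gripper_width: 0.999
```

>>> play_rows(targets=[[[0,0.124,-0.107,0,0.447],[0,0.124,-0.107,0,0.447],[0,0.124,-0.107,0,0.447],[0,0.124,-0.107,0,0.447],[0,0.124,-0.107,0,0.447]]])

```text
time_s: 1.35
tcp_pos: [0.516, 0.2847, 0.2388]
ee_rot: [[0.443, 0.896, -0.0], [0.896, -0.443, -0.001], [-0.001, 0.0, -1.0]]
wrist_force: [0.4, 0.8, 0.7]
gripper_width: 1.0
```

>>> play_rows(targets=[[[0,0.124,-0.107,0,0.447],[0,0.124,-0.107,0,0.447],[0,0.124,-0.107,0,0.447],[0,0.124,-0.107,0,0.447],[0,0.124,-0.107,0,0.447]]])

```text
time_s: 1.77
tcp_pos: [0.6405, 0.177, 0.238]
ee_rot: [[0.014, 1.0, -0.0], [1.0, -0.014, -0.002], [-0.002, -0.0, -1.0]]
wrist_force: [0.6, 0.1, -0.2]
gripper_width: 0.999
```

```bash
cat >> h.py <<'E'
def st():
    s=sense(); R=np.array(s["ee_rot"]); print("t",round(s["time_s"],2),"tcp",np.round(s["tcp_pos"],4),"yawY",round(np.degrees(np.arctan2(R[1,1],R[0,1])),2),"q",np.round(s["joints"],1),"F",np.round(s["wrist_force"],1),"M",np.round(s["moment"],2),"w_mm",round(s["gripper_width"]*87,1))
E
python3 -c "
from h import *
st()"
```

```text
t 1.77 tcp [0.6405 0.177  0.238 ] yawY -0.82 q [ 2.940e+01  2.600e+01  6.500e+00  1.000e-01 -7.050e+01  1.498e+02] F [ 0.6  0.1 -0.2] M [ 0.06 -0.15 -0.01] w_mm 86.9
```

>>> play_rows(targets=[[[0,0,0,-0.03,0],[0,0,0,-0.07,0],[0,0,0,-0.1,0],[0,0,0,-0.12,0],[0,0,0,-0.12,0]]])

```text
time_s: 2.18
tcp_pos: [0.6333, 0.1801, 0.1133]
ee_rot: [[0.013, 1.0, -0.011], [1.0, -0.013, -0.004], [-0.005, -0.011, -1.0]]
wrist_force: [0.4, -0.6, -0.5]
gripper_width: 1.002
```

```bash
python3 -c "
from h import *
st()
s=capture('side');t=capture('top')
A=cv2.resize(s[150:240,320:420],None,fx=4,fy=4,interpolation=2);B=cv2.resize(t[110:200,200:300],None,fx=4,fy=4,interpolation=2)
cv2.imwrite('pics/n1.png',np.hstack([A,B]));st()"
```

```text
t 2.18 tcp [0.6333 0.1801 0.1133] yawY -0.75 q [ 2.990e+01  3.150e+01 -3.100e+00 -1.000e-01 -5.610e+01  1.495e+02] F [ 0.4 -0.6 -0.5] M [-0.1  -0.1  -0.03] w_mm 87.2
t 2.28 tcp [0.637  0.1813 0.1192] yawY -0.62 q [ 29.9  31.2  -2.7   0.  -56.2 149.5] F [ 0.8 -0.5  2.2] M [-0.05 -0.17 -0.02] w_mm 87.0
```

View pics/n1.png

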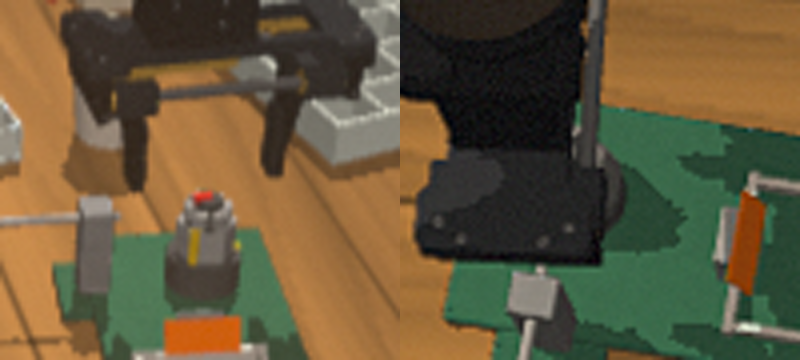

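>>> play_rows(targets=[[[0.35,0,0,0,0],[0.35,0,0,0,0],[0.35,0,0,0,0],[0.35,0,0,-0.01,0],[0.35,0,0,-0.02,0]]])

```text
time_s: 2.7
tcp_pos: [0.6377, 0.1812, 0.1004]
ee_rot: [[0.011, 1.0, 0.003], [1.0, -0.011, 0.002], [0.002, 0.003, -1.0]]
wrist_force: [-0.1, 0.1, -1.0]
gripper_width: 0.711
```

>>> play_rows(targets=[[[0.35,0,0,-0.015,0],[0.35,0,0,-0.03,0],[0.35,0,0,-0.044,0],[0.35,0,0,-0.044,0],[0.35,0,0,-0.044,0]]])

```text
time_s: 3.12
tcp_pos: [0.6366, 0.1805, 0.0544]
ee_rot: [[0.011, 1.0, -0.002], [1.0, -0.011, -0.001], [-0.001, -0.002, -1.0]]
wrist_force: [1.2, -0.0, 0.8]
gripper_width: 0.65
```

>>> play_rows(targets=[[[0.7,0,0,0,0],[0.7,0,0,0,0],[0.7,0,0,0,0],[0.7,0,0,0,0],[0.7,0,0,0,0]]])

```text
time_s: 3.53
tcp_pos: [0.6402, 0.1811, 0.0565]
ee_rot: [[0.01, 1.0, 0.007], [1.0, -0.01, 0.002], [0.002, 0.007, -1.0]]
wrist_force: [8.3, -0.8, -4.1]
gripper_width: 0.45
```

```bash
python3 -c "
from h import *
st()"
```

```text
t 3.53 tcp [0.6402 0.1811 0.0565] yawY -0.56 q [ 2.970e+01  3.510e+01 -5.900e+00  1.000e-01 -4.860e+01  1.496e+02] F [ 8.3 -0.8 -4.1] M [-0.54 -2.17  0.06] w_mm 39.2
```

>>> play_rows(targets=[[[1,0.003,0,0,0],[1,0.003,0,0,0],[1,0.003,0,0,0],[1,0.003,0,0,0],[1,0.003,0,0,0]]])

```text
time_s: 3.95
tcp_pos: [0.6404, 0.181, 0.0564]
ee_rot: [[0.01, 1.0, 0.001], [1.0, -0.01, 0.0], [0.0, 0.001, -1.0]]
wrist_force: [0.3, 0.1, 4.5]
gripper_width: 0.45
```

```bash
python3 -c "
from h import *
st()"
```

```text
t 3.95 tcp [0.6404 0.181  0.0564] yawY -0.58 q [ 29.7  35.3  -5.5   0.  -49.1 149.7] F [0.3 0.1 4.5] M [0.09 0.14 0.13] w_mm 39.2
```

>>> play_rows(targets=[[[1,0,0,0,-0.06],[1,0,0,0,-0.12],[1,0,0,0,-0.18],[1,0,0,0,-0.18],[1,0,0,0,-0.18]]])

```text
time_s: 4.37
tcp_pos: [0.6402, 0.181, 0.0563]
ee_rot: [[0.188, 0.982, 0.001], [0.982, -0.188, 0.0], [0.0, 0.001, -1.0]]
wrist_force: [-0.9, 0.2, 5.8]
gripper_width: 0.45
```

```bash
python3 -c "
from h import *
st()
s=capture('side');t=capture('top')
A=cv2.resize(s[170:250,330:430],None,fx=6,fy=6,interpolation=2)
cv2.imwrite('pics/n2.png',A)"
```

```text
t 4.37 tcp [0.6402 0.181  0.0563] yawY -10.86 q [ 29.7  35.3  -5.5   0.  -49.1 139.5] F [-0.9  0.2  5.8] M [ 0.11  0.3  -0.09] w_mm 39.1
```

View pics/n2.png

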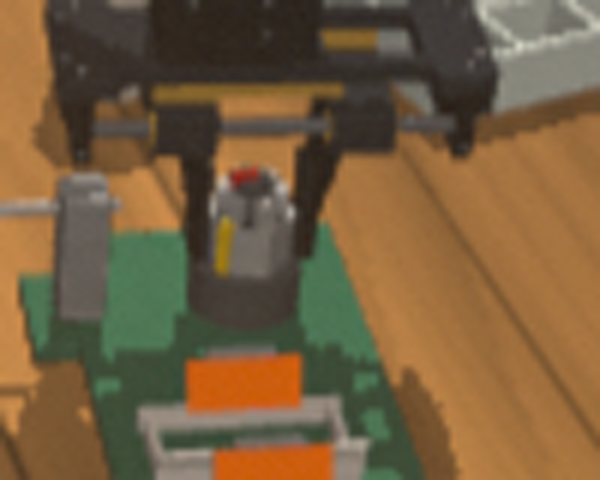

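>>> play_rows(targets=[[[0.4,0,0,0,0],[0.4,0,0,0,0],[0.4,0,0,0,0.09],[0.4,0,0,0,0.185],[0.4,0,0,0,0.185]]])

```text
time_s: 4.88
tcp_pos: [0.6395, 0.1805, 0.0546]
ee_rot: [[0.004, 1.0, -0.002], [1.0, -0.004, -0.001], [-0.001, -0.002, -1.0]]
wrist_force: [-0.2, -0.7, 0.1]
gripper_width: 0.594
```

>>> play_rows(targets=[[[1,0,0,0,0],[1,0,0,0,0],[1,0,0,0,0],[1,0,0,0,0],[1,0,0,0,0]]])

```text
time_s: 5.3
tcp_pos: [0.6404, 0.1808, 0.0553]
ee_rot: [[0.005, 1.0, 0.0], [1.0, -0.005, -0.0], [-0.0, 0.0, -1.0]]
wrist_force: [1.9, -0.8, -0.8]
gripper_width: 0.43
```

```bash
python3 -c "
from h import *
st()"
```

```text
t 5.3 tcp [0.6404 0.1808 0.0553] yawY -0.3 q [ 29.7  35.4  -5.6   0.  -49.  150. ] F [ 1.9 -0.8 -0.8] M [-0.16 -0.6   0.26] w_mm 37.4
```

>>> play_rows(targets=[[[0.45,0,0,0,0],[0.45,0,0,0,0.07],[0.45,0,0,0,0.07],[1,0,0,0,0.07],[1,0,0,0,0.07]]])

```text
time_s: 5.72
tcp_pos: [0.64, 0.1809, 0.0557]
ee_rot: [[-0.063, 0.998, -0.0], [0.998, 0.063, 0.0], [0.0, -0.0, -1.0]]
wrist_force: [0.5, 0.1, 0.1]
gripper_width: 0.465
```

>>> play_rows(targets=[[[1,0,0,0,0],[1,0,0,0,0],[1,0,0,0,0],[1,0,0,0,0],[1,0,0,0,0]]])

```text
time_s: 6.13
tcp_pos: [0.6405, 0.1809, 0.0557]
ee_rot: [[-0.065, 0.998, 0.001], [0.998, 0.065, 0.0], [0.0, 0.001, -1.0]]
wrist_force: [1.7, 0.5, 0.7]
gripper_width: 0.421
```

```bash
python3 -c "
from h import *
st()"
```

```text
t 6.13 tcp [0.6405 0.1809 0.0557] yawY 3.7 q [ 29.7  35.4  -5.5   0.  -49.1 154. ] F [1.7 0.5 0.7] M [-0.15 -0.55  0.27] w_mm 36.6
```

>>> play_rows(targets=[[[1,0,0,0,-0.12],[1,0,0,0,-0.24],[1,0,0,0,-0.36],[1,0,0,0,-0.48],[1,0,0,0,-0.6]]])

```text
time_s: 6.55
tcp_pos: [0.6399, 0.181, 0.0557]
ee_rot: [[0.515, 0.857, -0.0], [0.857, -0.515, 0.0], [-0.0, -0.0, -1.0]]
wrist_force: [0.7, -0.0, 0.9]
gripper_width: 0.414
```

>>> play_rows(targets=[[[1,0,0,0,-0.12],[1,0,0,0,-0.24],[1,0,0,0,-0.36],[1,0,0,0,-0.48],[1,0,0,0,-0.6]]])

```text
time_s: 6.97
tcp_pos: [0.6396, 0.1814, 0.0557]
ee_rot: [[0.909, 0.417, -0.001], [0.417, -0.909, 0.0], [-0.001, -0.001, -1.0]]
wrist_force: [-1.6, 2.0, 1.4]
gripper_width: 0.421
```

>>> play_rows(targets=[[[1,0,0,0,-0.12],[1,0,0,0,-0.24],[1,0,0,0,-0.36],[1,0,0,0,-0.48],[1,0,0,0,-0.6]]])

```text
time_s: 7.38
tcp_pos: [0.6395, 0.1819, 0.0557]
ee_rot: [[0.986, -0.169, -0.001], [-0.169, -0.986, 0.001], [-0.001, -0.001, -1.0]]
wrist_force: [-1.7, 3.8, 0.5]
gripper_width: 0.418
```

>>> play_rows(targets=[[[1,0,0,0,-0.12],[1,0,0,0,-0.24],[1,0,0,0,-0.36],[1,0,0,0,-0.48],[1,0,0,0,-0.6]]])

```text
time_s: 7.8
tcp_pos: [0.6397, 0.1825, 0.0557]
ee_rot: [[0.718, -0.696, 0.0], [-0.696, -0.718, 0.002], [-0.001, -0.001, -1.0]]
wrist_force: [-1.4, 4.5, 0.4]
gripper_width: 0.424
```

>>> play_rows(targets=[[[1,0,0,0,-0.12],[1,0,0,0,-0.24],[1,0,0,0,-0.36],[1,0,0,0,-0.48],[1,0,0,0,-0.6]]])

```text
time_s: 8.22
tcp_pos: [0.6402, 0.1827, 0.0557]
ee_rot: [[0.2, -0.98, 0.001], [-0.98, -0.2, 0.002], [-0.002, -0.002, -1.0]]
wrist_force: [0.9, 4.1, -0.4]
gripper_width: 0.421
```

>>> play_rows(targets=[[[1,0,0,0,-0.12],[1,0,0,0,-0.24],[1,0,0,0,-0.36],[1,0,0,0,-0.36],[1,0,0,0,-0.36]]])

```text
time_s: 8.63
tcp_pos: [0.6405, 0.1828, 0.0557]
ee_rot: [[-0.152, -0.988, 0.002], [-0.988, 0.152, 0.003], [-0.003, -0.002, -1.0]]
wrist_force: [0.2, 5.3, -1.1]
gripper_width: 0.417
```

```bash
python3 -c "
from h import *
st()
s=capture('side');t=capture('top')
A=cv2.resize(s[170:240,330:415],None,fx=7,fy=7,interpolation=2)
cv2.imwrite('pics/n3.png',A)"
```

```text
t 8.63 tcp [0.6405 0.1828 0.0557] yawY 171.27 q [ 29.8  35.4  -5.5  -0.1 -49.  -38.4] F [ 0.2  5.3 -1.1] M [ 1.79 -0.25 -0.15] w_mm 36.3
```

View pics/n3.png

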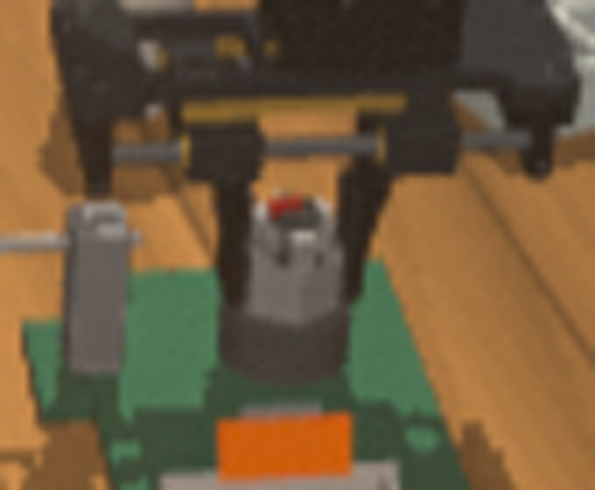

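>>> play_rows(targets=[[[1,0,0,0,-0.1],[1,0,0,0,-0.2],[1,0,0,0,-0.3],[1,0,0,0,-0.4],[1,0,0,0,-0.5]]])

```text
time_s: 9.15
tcp_pos: [0.6409, 0.1826, 0.0557]
ee_rot: [[-0.609, -0.794, 0.003], [-0.794, 0.609, 0.002], [-0.003, -0.001, -1.0]]
wrist_force: [1.5, 4.6, -1.5]
gripper_width: 0.419
```

>>> play_rows(targets=[[[1,0,0,0,-0.12],[1,0,0,0,-0.24],[1,0,0,0,-0.36],[1,0,0,0,-0.45],[1,0,0,0,-0.53]]])

```text
time_s: 9.57
tcp_pos: [0.6413, 0.1822, 0.0557]
ee_rot: [[-0.926, -0.378, 0.003], [-0.378, 0.926, 0.002], [-0.004, 0.0, -1.0]]
wrist_force: [3.0, 3.4, -2.6]
gripper_width: 0.421
```

>>> play_rows(targets=[[[1,0,0,0,0],[1,0,0,0,0],[1,0,0,0,0],[0.45,0,0,0,0],[0.45,0,0,0,0]]])

```text
time_s: 9.98
tcp_pos: [0.6394, 0.1803, 0.0554]
ee_rot: [[-0.925, -0.379, -0.002], [-0.379, 0.925, -0.001], [0.002, -0.0, -1.0]]
wrist_force: [0.1, 0.5, 0.5]
gripper_width: 0.495
```

```bash
python3 -c "
from h import *
st()"
```

```text
t 9.98 tcp [0.6394 0.1803 0.0554] yawY 112.27 q [ 29.7  35.4  -5.6  -0.  -49.2 -97.4] F [0.1 0.5 0.5] M [ 0.1  -0.13 -0.03] w_mm 43.0
```

>>> play_rows(targets=[[[0.45,0,0,0.035,0],[0.45,0,0,0.07,0],[0.45,0,0,0.105,0],[0.45,0,0,0.11,0],[0.45,0,0,0.11,0]]])

```text
time_s: 10.4
tcp_pos: [0.6411, 0.1807, 0.1693]
ee_rot: [[-0.926, -0.378, 0.005], [-0.378, 0.926, 0.002], [-0.005, 0.0, -1.0]]
wrist_force: [-0.2, -0.4, -1.7]
gripper_width: 0.552
```

>>> play_rows(targets=[[[1,-0.04,0.005,0,-0.1],[1,-0.08,0.01,0,-0.2],[1,-0.12,0.016,0,-0.3],[1,-0.16,0.022,0,-0.4],[1,-0.198,0.027,0,-0.52]]])

```text
time_s: 10.82
tcp_pos: [0.4389, 0.2062, 0.1637]
ee_rot: [[-0.99, 0.138, -0.004], [0.138, 0.99, -0.003], [0.004, -0.004, -1.0]]
wrist_force: [-0.4, 1.1, 0.7]
gripper_width: 0.258
```

>>> play_rows(targets=[[[1,0,0,0,0],[1,0,0,0,0],[1,0,0,0,0],[1,0,0,0,0],[1,0,0,0,0]]])

```text
time_s: 11.23
tcp_pos: [0.4429, 0.2076, 0.165]
ee_rot: [[-0.991, 0.134, -0.001], [0.134, 0.991, -0.001], [0.001, -0.001, -1.0]]
wrist_force: [1.6, 0.2, -0.1]
gripper_width: 0.008
```

```bash
python3 -c "
from h import *
st()
s=capture('side');t=capture('top');cv2.imwrite('pics/t4.png',t);cv2.imwrite('pics/s4.png',s)
A=cv2.resize(s[185:235,345:405],None,fx=6,fy=6,interpolation=2);B=cv2.resize(t[130:230,210:300],None,fx=4,fy=4,interpolation=2)
c=np.zeros((400,740,3),np.uint8);c[:300,:360]=A;c[:,370:730]=B
cv2.imwrite('pics/n4.png',c)"
```

```text
t 11.23 tcp [0.4429 0.2076 0.165 ] yawY 82.33 q [  44.2   13.1  -24.4   -0.   -52.6 -141.9] F [ 1.6  0.2 -0.1] M [ 0.07 -0.15  0.02] w_mm 0.7
```

View pics/n4.png

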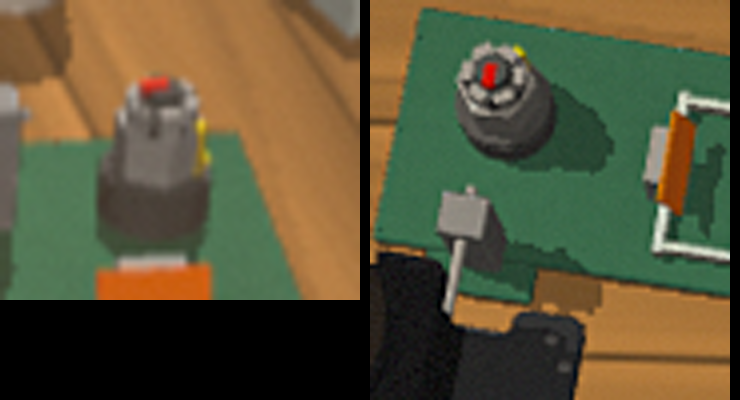

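```bash
python3 - <<'E'
from h import *
t=cv2.imread("pics/t4.png");s=cv2.imread("pics/s4.png");s0=cv2.imread("pics/side0.png")
for nm,n,im,(x0,x1,y0,y1) in(("t4","top",t,(225,260,130,170)),("s4","side",s,(355,390,195,225)),("s0","side",s0,(355,390,195,225)),("t0","top",cv2.imread("pics/top0.png"),(225,260,130,170))):
    h=cv2.cvtColor(im,cv2.COLOR_BGR2HSV); m=cv2.inRange(h,(22,110,60),(34,255,255))
    ys,xs=np.nonzero(m[y0:y1,x0:x1]); print(nm,[(x+x0,y+y0,int(im[y+y0,x+x0,2])) for x,y in zip(xs,ys)])
r=np.array([.6382,.1803,.078])
# predicted pixels, axle from side/top separately
for n,a in(("side",(.6382,.1803)),("top",(.6364,.1807))):
  for th in (0,-10,-20,-30,-40):
    c=np.array([np.cos(np.radians(th)),np.sin(np.radians(th))])
    print(n,th,"nut z60,z37",*[proj(n,[*(a+.018/np.cos(0)*c),z]).round(1) for z in(.06,.037)],"washer r26 z35,r27z30",proj(n,[*(a+.024*c),.035]).round(1),proj(n,[*(a+.026*c),.032]).round(1))
# slot direction: axle top circle zoom
can=cv2.resize(t[135:165,225:260],None,fx=16,fy=16,interpolation=cv2.INTER_CUBIC);cv2.imwrite("pics/n5.png",can)
E
```

```text
t4 [(np.int64(239), np.int64(134), 115), (np.int64(246), np.int64(141), 130), (np.int64(246), np.int64(142), 210), (np.int64(247), np.int64(142), 181), (np.int64(247), np.int64(143), 209), (np.int64(248), np.int64(143), 140), (np.int64(249), np.int64(145), 86)]
s4 [(np.int64(377), np.int64(205), 133), (np.int64(378), np.int64(205), 219), (np.int64(377), np.int64(206), 131), (np.int64(378), np.int64(206), 202), (np.int64(378), np.int64(207), 158), (np.int64(379), np.int64(207), 116), (np.int64(378), np.int64(208), 144), (np.int64(378), np.int64(209), 146), (np.int64(378), np.int64(210), 148), (np.int64(379), np.int64(210), 144), (np.int64(378), np.int64(211), 145), (np.int64(379), np.int64(211), 172), (np.int64(378), np.int64(212), 129), (np.int64(379), np.int64(212), 139), (np.int64(389), np.int64(219), 127)]
s0 [(np.int64(368), np.int64(208), 153), (np.int64(368), np.int64(209), 151), (np.int64(367), np.int64(210), 122), (np.int64(368), np.int64(210), 149), (np.int64(369), np.int64(210), 134), (np.int64(379), np.int64(210), 132), (np.int64(367), np.int64(211), 132), (np.int64(368), 
[... 1622 characters left out ...]
9] [378.9 213.9]
side -30 nut z60,z37 [376.8 205.9] [376.  212.8] washer r26 z35,r27z30 [378.1 213.8] [378.7 214.8]
side -40 nut z60,z37 [376.5 206.5] [375.7 213.4] washer r26 z35,r27z30 [377.7 214.6] [378.3 215.7]
top 0 nut z60,z37 [241.8 143.7] [243.3 147.9] washer r26 z35,r27z30 [243.6 145.5] [243.8 145.2]
top -10 nut z60,z37 [243.3 143.8] [244.8 148. ] washer r26 z35,r27z30 [245.5 145.8] [245.9 145.4]
top -20 nut z60,z37 [244.7 144.3] [246.2 148.4] washer r26 z35,r27z30 [247.4 146.3] [248. 146.]
top -30 nut z60,z37 [246.1 144.9] [247.5 149.1] washer r26 z35,r27z30 [249.2 147.2] [249.9 146.9]
top -40 nut z60,z37 [247.3 145.8] [248.7 149.9] washer r26 z35,r27z30 [250.7 148.3] [251.6 148.1]
```

View pics/n5.png

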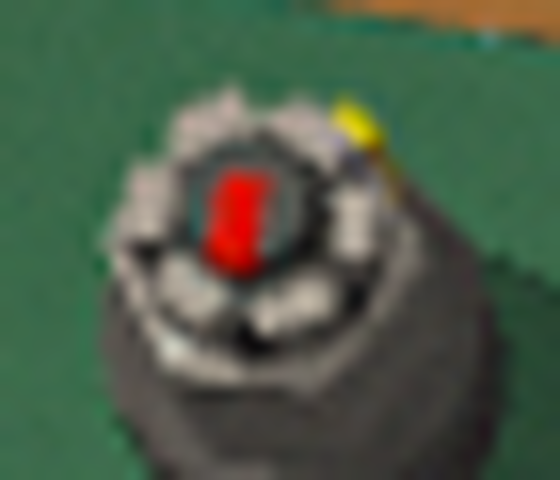

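Slots line up with the red stripe, within a few degrees in the zoom. The nut mark has passed the washer mark by about 0.5 rad, so I'll push the pin.

>>> play_rows(targets=[[[1,0,-0.004,-0.04,0],[1,0,-0.004,-0.08,0],[1,0,-0.004,-0.095,0],[1,0,-0.004,-0.095,0],[1,0,-0.004,-0.095,0]]])

```text
time_s: 11.75
tcp_pos: [0.4425, 0.2036, 0.07]
ee_rot: [[-0.991, 0.133, -0.001], [0.133, 0.991, -0.002], [0.001, -0.002, -1.0]]
wrist_force: [0.4, 0.5, 1.1]
gripper_width: 0.006
```

>>> play_rows(targets=[[[1,0.01,-0.0013,0,0],[1,0.02,-0.0026,0,0],[1,0.03,-0.004,0,0],[1,0.04,-0.0053,0,0],[1,0.04,-0.0053,0,0]]])

```text
time_s: 12.17
tcp_pos: [0.4848, 0.1989, 0.0714]
ee_rot: [[-0.991, 0.134, 0.003], [0.134, 0.991, 0.002], [-0.003, 0.002, -1.0]]
wrist_force: [0.4, 0.2, 0.2]
gripper_width: 0.002
```

```bash
python3 -c "
from h import *
st()
t=capture('top');s=capture('side')
c=np.hstack([cv2.resize(t[130:240,200:300],None,fx=4,fy=4,interpolation=2),cv2.resize(s[170:280,290:390],None,fx=4,fy=4,interpolation=2)])
cv2.imwrite('pics/k.png',c)"
```

```text
t 12.17 tcp [0.4848 0.1989 0.0714] yawY 82.31 q [  40.1   23.2  -26.     0.   -40.6 -137.8] F [0.4 0.2 0.2] M [-0.01 -0.24  0.  ] w_mm 0.2
```

View pics/k.png

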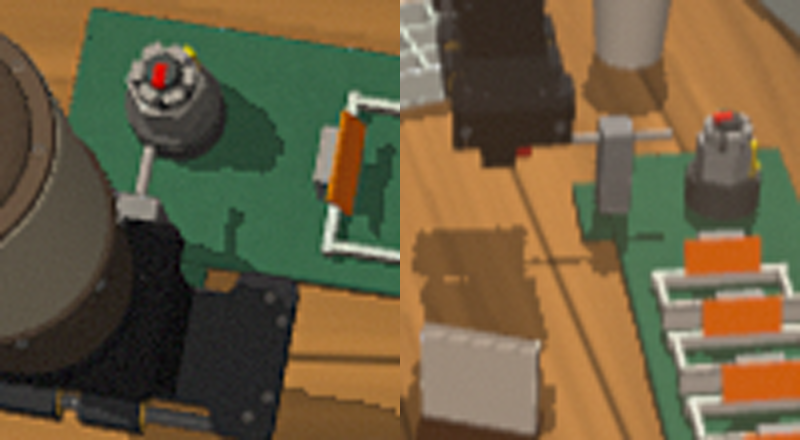

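>>> play_rows(targets=[[[1,0.01,-0.001,0,0],[1,0.02,-0.002,0,0],[1,0.03,-0.003,0,0],[1,0.036,-0.004,0,0],[1,0.04,-0.004,0,0]]])

```text
time_s: 12.68
tcp_pos: [0.5229, 0.194, 0.0701]
ee_rot: [[-0.991, 0.134, -0.001], [0.134, 0.991, -0.001], [0.001, -0.001, -1.0]]
wrist_force: [-2.7, -0.1, 0.2]
gripper_width: 0.006
```

>>> play_rows(targets=[[[1,0.004,0,0,0],[1,0.008,-0.001,0,0],[1,0.012,-0.001,0,0],[1,0.014,-0.002,0,0],[1,0.014,-0.002,0,0]]])

```text
time_s: 13.1
tcp_pos: [0.5304, 0.1933, 0.0699]
ee_rot: [[-0.991, 0.134, -0.011], [0.134, 0.991, -0.001], [0.011, -0.003, -1.0]]
wrist_force: [-20.9, 9.4, 9.7]
gripper_width: 0.008
```

```bash
python3 -c "
from h import *
st()"
```

```text
t 13.1 tcp [0.5304 0.1933 0.0699] yawY 82.31 q [  36.3   26.7  -19.5   -0.5  -44.3 -133.6] F [-20.9   9.4   9.7] M [2.7  5.85 0.09] w_mm 0.7
```

>>> play_rows(targets=[[[1,-0.02,0.003,0,0],[1,-0.05,0.006,0,0],[1,-0.05,0.006,0.04,0],[1,-0.05,0.006,0.08,0],[1,-0.05,0.006,0.12,0]]])

```text
time_s: 13.52
tcp_pos: [0.4864, 0.199, 0.1924]
ee_rot: [[-0.991, 0.131, 0.002], [0.131, 0.991, 0.0], [-0.002, 0.001, -1.0]]
wrist_force: [1.6, 0.4, 0.4]
gripper_width: 0.005
```

>>> play_rows(targets=[[[0,-0.04,0.03,0.02,0],[0,-0.08,0.06,0.04,0],[0,-0.08,0.08,0.04,0],[0,-0.08,0.08,0.04,0],[0,-0.08,0.08,0.04,0]]])

```text
time_s: 13.93
tcp_pos: [0.4063, 0.2811, 0.2323]
ee_rot: [[-0.992, 0.129, 0.004], [0.129, 0.992, 0.004], [-0.003, 0.005, -1.0]]
wrist_force: [0.9, 0.2, -0.4]
gripper_width: 0.294
```

```bash
python3 - <<'E'
from h import *
st()
t=capture('top');s=capture('side');cv2.imwrite('pics/t6.png',t);cv2.imwrite('pics/s6.png',s)
# pin knob and panels
h=cv2.cvtColor(t,cv2.COLOR_BGR2HSV)
m=cv2.inRange(h,(0,180,90),(4,255,255))
for x in cv2.findContours(m[150:235,205:270],0,2)[0]:
    if cv2.contourArea(x)>5: b=cv2.minAreaRect(x); k=onz('top',b[0][0]+205,b[0][1]+150,.066); print("knob",k,np.hypot(k[0]-.6404,k[1]-.181))
A=cv2.resize(t[130:280,210:510],None,fx=2.6,fy=2.6,interpolation=2)
cv2.imwrite('pics/v6.png',A)
E
```

```text
t 13.93 tcp [0.4063 0.2811 0.2323] yawY 82.6 q [  53.6    9.4  -18.3    0.   -61.9 -151. ] F [ 0.9  0.2 -0.4] M [-0.05 -0.12 -0.03] w_mm 25.6
knob [0.54821428 0.19335624 0.066     ] 0.09301012695462742
```

View pics/v6.png

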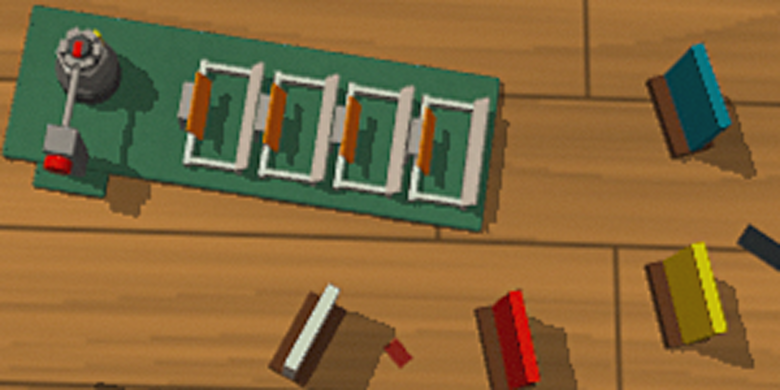

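Top view after the pin push: the knob sits against the guide block, and its travel measures about 67 mm, so it is home. Now the panels.

```bash
python3 - <<'E'
from h import *
for n,a,b in(("white",(332,288),(292,372)),("red",(516,292),(532,385)),("yel",(697,245),(719,331)),("teal",(699,46),(724,122))):
    p,q=[onz("top",210+u/2.6,130+v/2.6,.077) for u,v in(a,b)]
    d=p-q; print(n,((p+q)/2)[:2].round(4),"len",np.hypot(*d[:2]).round(4),"boardyaw",np.degrees(np.arctan2(d[1],d[0])).round(1))
E
```

```text
white [ 0.4223 -0.0056] len 0.0699 boardyaw -24.0
red [ 0.4206 -0.1639] len 0.0704 boardyaw 9.0
yel [ 0.4632 -0.3039] len 0.067 boardyaw 12.0
teal [ 0.6253 -0.3137] len 0.0641 boardyaw 15.4
```

>>> play_rows(targets=[[[0,0.004,-0.04,0,-0.06],[0,0.008,-0.08,0,-0.12],[0,0.012,-0.12,0,-0.18],[0,0.016,-0.16,0,-0.24],[0,0.018,-0.2,0,-0.29]]])

```text
time_s: 14.45
tcp_pos: [0.4245, 0.0758, 0.2302]
ee_rot: [[-0.91, 0.414, 0.0], [0.414, 0.91, -0.0], [-0.0, -0.0, -1.0]]
wrist_force: [1.1, 0.3, 0.4]
gripper_width: 0.772
```

>>> play_rows(targets=[[[0,0,-0.04,0,0],[0,0,-0.07,-0.01,0],[0,0,-0.087,-0.04,0],[0,0,-0.087,-0.08,0],[0,0,-0.087,-0.1,0]]])

```text
time_s: 14.87
tcp_pos: [0.422, -0.0114, 0.1272]
ee_rot: [[-0.909, 0.416, -0.005], [0.416, 0.909, -0.001], [0.004, -0.003, -1.0]]
wrist_force: [-0.2, 0.2, -0.6]
gripper_width: 0.996
```

```bash
python3 -c "
from h import *
st()
t=capture('top');s=capture('side')
c=np.hstack([cv2.resize(t[200:320,260:380],None,fx=3,fy=3,interpolation=2),cv2.resize(s[200:320,240:380],None,fx=3,fy=3,interpolation=2)])
cv2.imwrite('pics/w1.png',c)
st()"
```

```text
t 14.87 tcp [ 0.422  -0.0114  0.1272] yawY 65.4 q [ 2.070e+01  9.800e+00 -3.560e+01 -1.000e-01 -4.480e+01 -1.352e+02] F [-0.2  0.2 -0.6] M [ 0.   -0.07  0.01] w_mm 86.6
t 14.97 tcp [ 0.4215 -0.0108  0.1271] yawY 65.54 q [  20.8    9.9  -35.5   -0.   -45.1 -135.2] F [ 0.  -0.8  0.3] M [ 0.   -0.2  -0.04] w_mm 86.6
```

View pics/w1.png

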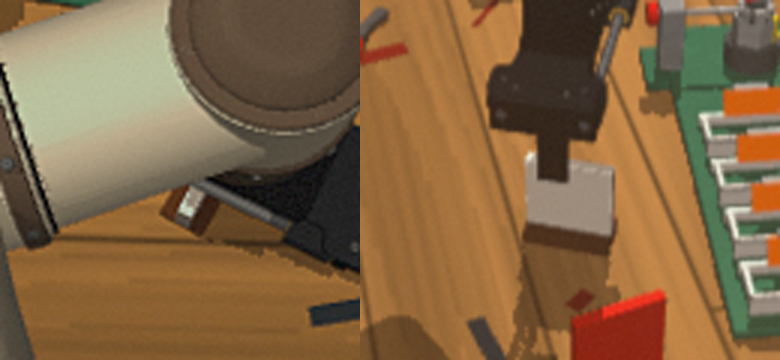

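>>> play_rows(targets=[[[0,0.004,0.005,-0.02,0],[0,0.004,0.005,-0.045,0],[0,0.004,0.005,-0.061,0],[0.5,0.004,0.005,-0.061,0],[1,0.004,0.005,-0.061,0]]])

```text
time_s: 15.38
tcp_pos: [0.429, -0.0036, 0.0702]
ee_rot: [[-0.912, 0.411, 0.0], [0.411, 0.912, -0.0], [-0.001, -0.0, -1.0]]
wrist_force: [0.5, -0.6, 0.5]
gripper_width: 0.92
```

>>> play_rows(targets=[[[1,0,0,0,0],[1,0,0,0,0],[1,0,0,0,0],[1,0,0,0,0],[1,0,0,0,0]]])

```text
time_s: 15.8
tcp_pos: [0.4284, -0.0034, 0.0702]
ee_rot: [[-0.912, 0.411, 0.001], [0.411, 0.912, 0.0], [-0.001, 0.001, -1.0]]
wrist_force: [0.4, 0.2, -0.6]
gripper_width: 0.551
```

>>> play_rows(targets=[[[1,0,0,0,0],[1,0,0,0,0],[1,0,0,0,0],[1,0,0,0,0],[1,0,0,0,0]]])

```text
time_s: 16.22
tcp_pos: [0.4281, -0.0035, 0.0695]
ee_rot: [[-0.912, 0.411, -0.0], [0.411, 0.912, -0.0], [0.0, -0.0, -1.0]]
wrist_force: [-0.3, -0.9, -0.8]
gripper_width: 0.173
```

```bash
python3 -c "
from h import *
st()"
```

```text
t 16.22 tcp [ 0.4281 -0.0035  0.0695] yawY 65.76 q [  21.5   15.9  -39.     0.   -35.1 -135.7] F [-0.3 -0.9 -0.8] M [-0.28 -0.12 -0.03] w_mm 15.1
```

>>> play_rows(targets=[[[1,0,0,0,0],[1,0,0,0,0],[1,0,0,0,0],[1,0,0,0.03,0],[1,0,0,0.06,0]]])

```text
time_s: 16.63
tcp_pos: [0.4263, -0.004, 0.1285]
ee_rot: [[-0.912, 0.411, -0.006], [0.411, 0.912, -0.002], [0.005, -0.004, -1.0]]
wrist_force: [0.8, 0.3, -2.5]
gripper_width: 0.112
```

>>> play_rows(targets=[[[1,0.01,0.005,0.03,0.06],[1,0.045,0.02,0.04,0.12],[1,0.08,0.033,0.04,0.18],[1,0.11,0.046,0.04,0.24],[1,0.14,0.06,0.04,0.295]]])

```text
time_s: 17.05
tcp_pos: [0.5691, 0.057, 0.1694]
ee_rot: [[-0.992, 0.126, -0.0], [0.126, 0.992, 0.0], [0.0, 0.0, -1.0]]
wrist_force: [0.6, 0.2, -2.3]
gripper_width: 0.111
```

>>> play_rows(targets=[[[1,0.02,0.007,0,0],[1,0.038,0.014,-0.02,0],[1,0.038,0.014,-0.04,0],[1,0.038,0.014,-0.04,0],[1,0.038,0.014,-0.04,0]]])

```text
time_s: 17.47
tcp_pos: [0.6046, 0.07, 0.1276]
ee_rot: [[-0.992, 0.128, -0.005], [0.128, 0.992, -0.002], [0.005, -0.002, -1.0]]
wrist_force: [0.5, -0.8, -2.0]
gripper_width: 0.114
```

```bash
python3 -c "
from h import *
st()
t=capture('top');s=capture('side')
cv2.imwrite('pics/s7.png',s);cv2.imwrite('pics/t7.png',t)
c=np.hstack([cv2.resize(t[120:240,230:330],None,fx=4,fy=4,interpolation=2),cv2.resize(s[160:280,320:420],None,fx=4,fy=4,interpolation=2)])
cv2.imwrite('pics/w2.png',c)
st()"
```

```text
t 17.47 tcp [0.6046 0.07   0.1276] yawY 82.64 q [  21.8   26.2  -10.2   -0.   -53.9 -119.2] F [ 0.5 -0.8 -2. ] M [ 0.04 -0.23 -0.05] w_mm 9.9
t 17.57 tcp [0.6062 0.0704 0.1304] yawY 82.67 q [  21.8   26.   -10.1    0.   -53.9 -119.2] F [-0.2  0.  -2. ] M [ 0.02 -0.18 -0.  ] w_mm 9.6
```

View pics/w2.png

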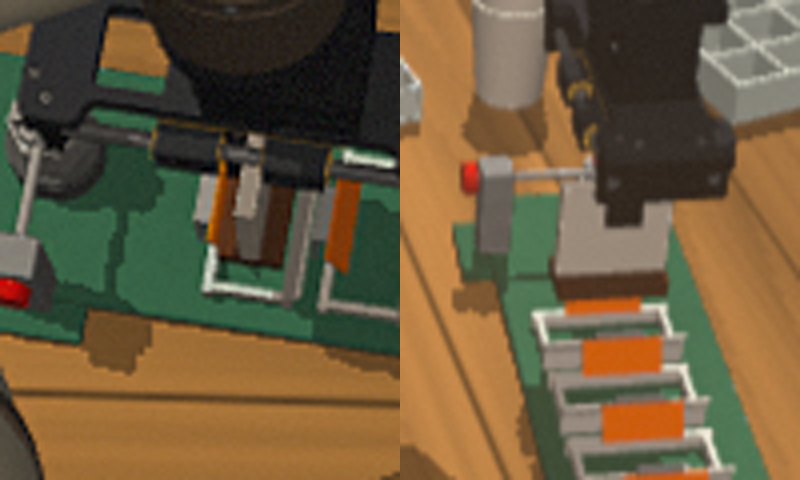

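```bash
python3 - <<'E'
from h import *
R=np.array([[.9917,.1288],[-.1288,.9917]])
c=np.array([.6062,.0704])
f=lambda n,u,v,z,b:(R.T@(onz(n,u,v,z)[:2]+b-c)*1000).round(1)
b=np.array([.0022,.0007])
for u,v in((557,290),(665,297)): print("foot bottom side",f("side",320+(u-400)/4,160+v/4,.061,b))
for u,v in((557,272),(667,275)): print("foot top side",f("side",320+(u-400)/4,160+v/4,.073,b))
bt=np.array([.004,.0003])
for u,v in((218,258),(280,267)): print("foot top -x end, top",f("top",230+u/4,120+v/4,.073,bt))
E
```

```text
foot bottom side [-32.7  -6.8]
foot bottom side [ 33.7 -20.1]
foot top side [-33.   -3.8]
foot top side [ 35.3 -13.2]
foot top -x end, top [-38.4  13.5]
foot top -x end, top [-38.  -17.8]
```

>>> play_rows(targets=[[[1,0.001,0,-0.012,0],[1,0.001,0,-0.022,0],[1,0.001,0,-0.03,0],[1,0.001,0,-0.034,0],[1,0.001,0,-0.036,0]]])

```text
time_s: 17.98
tcp_pos: [0.6065, 0.07, 0.0929]
ee_rot: [[-0.992, 0.128, -0.002], [0.128, 0.992, -0.001], [0.002, -0.001, -1.0]]
wrist_force: [-1.5, -0.5, 1.7]
gripper_width: 0.114
```

>>> play_rows(targets=[[[1,0,0,-0.005,0],[1,0,0,-0.01,0],[1,0,0,-0.015,0],[1,0,0,-0.02,0],[1,0,0,-0.02,0]]])

```text
time_s: 18.4
tcp_pos: [0.6079, 0.0705, 0.0782]
ee_rot: [[-0.992, 0.126, 0.002], [0.126, 0.992, -0.001], [-0.003, -0.001, -1.0]]
wrist_force: [-6.9, -2.0, 20.4]
gripper_width: 0.114
```

```bash
python3 -c "
from h import *
st()"
```

```text
t 18.4 tcp [0.6079 0.0705 0.0782] yawY 82.78 q [  21.8   29.5  -12.9    0.2  -47.4 -119.1] F [-6.9 -2.  20.4] M [-0.74  2.22 -0.07] w_mm 10.0
```

>>> play_rows(targets=[[[0.65,0,0,0.004,0],[0.65,0,0,0.004,0],[0.65,0,0,0.004,0],[0.65,0,0,0.004,0],[0.65,0,0,0.03,0]]])

```text
time_s: 18.82
tcp_pos: [0.6036, 0.0699, 0.098]
ee_rot: [[-0.992, 0.129, -0.011], [0.129, 0.992, -0.002], [0.011, -0.004, -1.0]]
wrist_force: [-0.1, -0.2, -0.6]
gripper_width: 0.328
```

>>> play_rows(targets=[[[0.4,0,0,0.04,0],[0,-0.02,-0.02,0.07,0],[0,-0.06,-0.04,0.1,0],[0,-0.1,-0.06,0.1,0],[0,-0.13,-0.08,0.1,0]]])

```text
time_s: 19.23
tcp_pos: [0.4836, -0.0053, 0.2045]
ee_rot: [[-0.992, 0.127, 0.004], [0.127, 0.992, 0.001], [-0.003, 0.002, -1.0]]
wrist_force: [-0.3, -0.7, -1.0]
gripper_width: 0.644
```

```bash
python3 -c "
from h import *
st()
t=capture('top');s=capture('side')
cv2.imwrite('pics/s8.png',s);cv2.imwrite('pics/t8.png',t)
a=cv2.resize(s[170:400,310:480],None,fx=2.6,fy=2.6,interpolation=2);b=cv2.resize(t[120:345,260:390],None,fx=2.6,fy=2.6,interpolation=2)
H=max(a.shape[0],b.shape[0]);c=np.zeros((H,a.shape[1]+b.shape[1],3),np.uint8);c[:a.shape[0],:a.shape[1]]=a;c[:b.shape[0],a.shape[1]:]=b
cv2.imwrite('pics/w3.png',c);print(c.shape)"
```

```text
t 19.23 tcp [ 0.4836 -0.0053  0.2045] yawY 82.71 q [  18.7    9.9  -22.     0.   -57.9 -116. ] F [-0.3 -0.7 -1. ] M [-0.   -0.2   0.01] w_mm 56.0
(598, 780, 3)
```

View pics/w3.png

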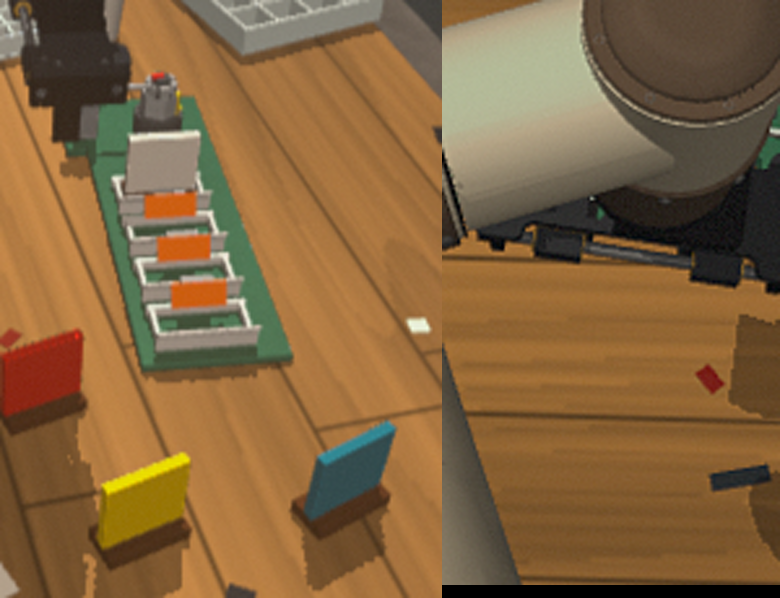

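>>> play_rows(targets=[[[0,-0.012,-0.035,0,0.07],[0,-0.024,-0.07,0,0.14],[0,-0.036,-0.106,0,0.21],[0,-0.048,-0.14,0,0.286],[0,-0.0526,-0.154,0,0.286]]])

```text
time_s: 19.75
tcp_pos: [0.4299, -0.1617, 0.2027]
ee_rot: [[-0.988, -0.157, -0.001], [-0.157, 0.988, -0.0], [0.001, 0.0, -1.0]]
wrist_force: [0.3, 0.4, 0.4]
gripper_width: 0.99
```

>>> play_rows(targets=[[[0,0,0,-0.02,0],[0,0,0,-0.05,0],[0,0,0,-0.07,0],[0,0,0,-0.07,0],[0,0,0,-0.07,0]]])

```text
time_s: 20.17
tcp_pos: [0.4311, -0.1594, 0.1325]
ee_rot: [[-0.988, -0.158, -0.003], [-0.158, 0.988, -0.0], [0.003, 0.0, -1.0]]
wrist_force: [1.2, 0.1, 0.8]
gripper_width: 1.001
```

```bash
python3 - <<'E'
from h import *
st()
s=capture('side');cv2.imwrite('pics/s9.png',s)
def blobs(im):
    h=cv2.cvtColor(im,cv2.COLOR_BGR2HSV)
    for k,lo,hi in(("red",(0,150,60),(6,255,255)),("yel",(24,120,60),(34,255,255)),("teal",(85,90,30),(105,255,255))):
        x=max((x for x in cv2.findContours(cv2.inRange(h,lo,hi)[230:,280:500],0,2,offset=(280,230))[0]),key=cv2.contourArea); print(k,cv2.boundingRect(x),end=' ')
    print()
for n in('s6','s8','s9'): blobs(cv2.imread(f'pics/{n}.png'))
cv2.imwrite('pics/w4.png',cv2.resize(s[220:360,260:400],None,fx=3,fy=3))
E
```

```text
t 20.17 tcp [ 0.4311 -0.1594  0.1325] yawY 99.06 q [  0.1  12.8 -30.6   0.  -46.8 -81. ] F [1.2 0.1 0.8] M [ 0.03 -0.21 -0.02] w_mm 87.1
red (310, 297, 32, 33) yel (349, 344, 34, 17) teal (432, 332, 30, 18) 
red (310, 297, 32, 33) yel (349, 344, 34, 17) teal (432, 332, 30, 24) 
red (311, 298, 31, 32) yel (361, 344, 22, 13) teal (432, 332, 30, 18)
```

View pics/w4.png

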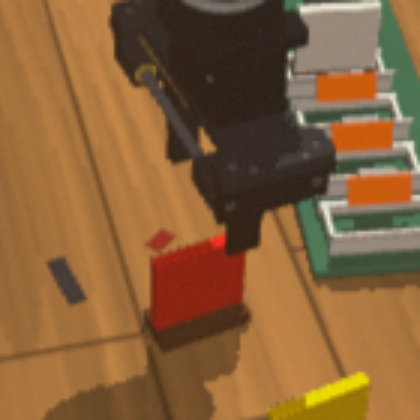

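>>> play_rows(targets=[[[0,-0.0065,-0.004,-0.02,0],[0,-0.0065,-0.004,-0.045,0],[0,-0.0065,-0.004,-0.063,0],[0.6,-0.0065,-0.004,-0.063,0],[1,-0.0065,-0.004,-0.063,0]]])

```text
time_s: 20.63
tcp_pos: [0.4257, -0.1633, 0.0711]
ee_rot: [[-0.987, -0.158, 0.001], [-0.158, 0.987, -0.0], [-0.001, -0.001, -1.0]]
wrist_force: [0.5, -0.3, 1.3]
gripper_width: 0.92
```

>>> play_rows(targets=[[[1,0,0,0,0],[1,0,0,0,0],[1,0,0,0,0],[1,0,0,0,0],[1,0,0,0,0]]])

```text
time_s: 21.05
tcp_pos: [0.425, -0.1633, 0.0709]
ee_rot: [[-0.988, -0.157, 0.001], [-0.157, 0.988, -0.0], [-0.001, -0.0, -1.0]]
wrist_force: [-0.1, 0.4, 0.1]
gripper_width: 0.558
```

>>> play_rows(targets=[[[1,0,0,0,0],[1,0,0,0,0],[1,0,0,0,0],[1,0,0,0,0],[1,0,0,0,0]]])

```text
time_s: 21.47
tcp_pos: [0.4246, -0.1633, 0.0702]
ee_rot: [[-0.988, -0.157, -0.0], [-0.157, 0.988, -0.0], [0.0, 0.0, -1.0]]
wrist_force: [-0.2, -0.0, 0.2]
gripper_width: 0.171
```

>>> play_rows(targets=[[[1,0,0,0,0],[1,0,0,0,0],[1,0,0,0,0],[1,0,0,0,0],[1,0,0,0,0]]])

```text
time_s: 21.88
tcp_pos: [0.4246, -0.1633, 0.0702]
ee_rot: [[-0.988, -0.157, -0.0], [-0.157, 0.988, -0.0], [0.0, 0.0, -1.0]]
wrist_force: [-0.3, 0.4, -0.6]
gripper_width: 0.111
```

```bash
python3 - <<'E'
from h import *
st()
E
```

```text
t 21.88 tcp [ 0.4246 -0.1633  0.0702] yawY 99.04 q [ -0.5  18.  -35.4   0.  -36.7 -80.5] F [-0.3  0.4 -0.6] M [ 0.12 -0.23 -0.01] w_mm 9.7
```

>>> play_rows(targets=[[[1,0,0,0.03,0],[1,0,0,0.07,0],[1,0.01,0.01,0.1,-0.05],[1,0.035,0.035,0.1,-0.12],[1,0.06,0.06,0.1,-0.2]]])

```text
time_s: 22.3
tcp_pos: [0.4856, -0.103, 0.1726]
ee_rot: [[-0.999, 0.048, 0.005], [0.048, 0.999, 0.001], [-0.005, 0.001, -1.0]]
wrist_force: [0.3, -0.7, -2.8]
gripper_width: 0.108
```

>>> play_rows(targets=[[[1,0.028,0.028,0,-0.05],[1,0.056,0.056,0,-0.087],[1,0.084,0.084,0,-0.087],[1,0.105,0.104,0,-0.087],[1,0.1133,0.1123,0,-0.087]]])

```text
time_s: 22.72
tcp_pos: [0.6003, 0.0118, 0.1691]
ee_rot: [[-0.992, 0.126, 0.0], [0.126, 0.992, 0.0], [-0.0, 0.0, -1.0]]
wrist_force: [-0.9, -1.3, -2.8]
gripper_width: 0.116
```

>>> play_rows(targets=[[[1,0,0,-0.02,0],[1,0,0,-0.04,0],[1,0,0,-0.04,0],[1,0,0,-0.04,0],[1,0,0,-0.04,0]]])

```text
time_s: 23.13
tcp_pos: [0.5983, 0.0086, 0.131]
ee_rot: [[-0.992, 0.129, 0.001], [0.129, 0.992, -0.0], [-0.001, -0.0, -1.0]]
wrist_force: [0.8, 0.2, -1.7]
gripper_width: 0.109
```

```bash
python3 -c "
from h import *
t=capture('top');s=capture('side')
cv2.imwrite('pics/s10.png',s);cv2.imwrite('pics/t10.png',t)
c=np.hstack([cv2.resize(t[130:250,260:360],None,fx=4,fy=4,interpolation=2),cv2.resize(s[180:300,330:430],None,fx=4,fy=4,interpolation=2)])
cv2.imwrite('pics/w5.png',c)
st()"
```

```text
t 23.23 tcp [0.5987 0.0087 0.1318] yawY 82.59 q [  16.3   24.9  -11.8    0.   -53.2 -113.8] F [-0.1  0.4 -3. ] M [ 0.04 -0.18  0.04] w_mm 10.2
```

View pics/w5.png

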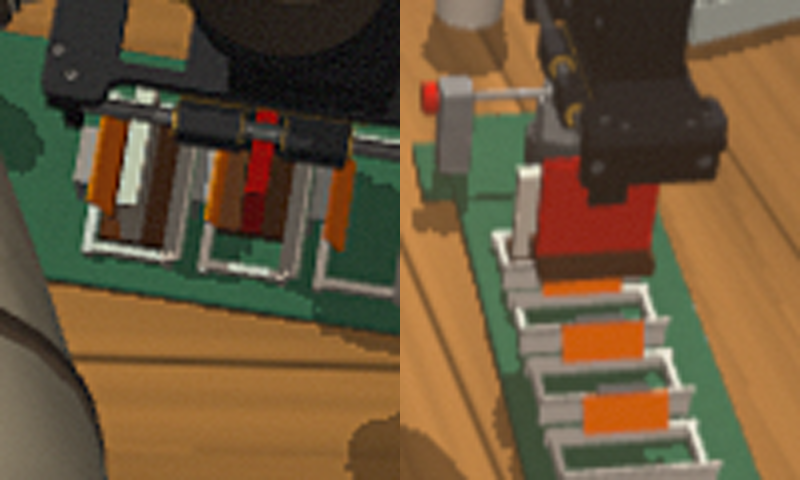

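```bash
cat >> h.py <<'E'
def foot(name,c,z,y0,y1,x0,x1):
    """dark foot's extreme pixels in side image -> x ends along rack, mm rel. to c"""
    R=np.array([[.9917,.1288],[-.1288,.9917]]); im=cv2.imread(name)
    h=cv2.cvtColor(im,cv2.COLOR_BGR2HSV); m=cv2.inRange(h,(2,60,20),(20,255,100)); k=np.zeros_like(m);k[y0:y1,x0:x1]=m[y0:y1,x0:x1]
    x=max(cv2.findContours(k,0,2)[0],key=cv2.contourArea)[:,0]; l=x[x[:,0].argmin()]; r=x[x[:,0].argmax()]
    for p,e in((l,-.5),(r,.5)): print(p,(R.T@(onz("side",p[0]+.5+e,p[1],z)[:2]+[.0022,.0007]-c)*1000).round(1))
E
python3 -c "
from h import *
foot('pics/s7.png',np.array([.6062,.0704]),.067,222,240,350,395)
foot('pics/s10.png',np.array([.5987,.0087]),.067,235,255,355,405)"
```

```text
[358 225] [-32.1  16.8]
[386 233] [ 34.4 -22.8]
[362 240] [-33.6  17.4]
[392 248] [ 35.1 -20. ]
```

>>> play_rows(targets=[[[1,-0.0015,0,-0.012,0],[1,-0.0015,0,-0.022,0],[1,-0.0015,0,-0.03,0],[1,-0.0015,0,-0.034,0],[1,-0.0015,0,-0.036,0]]])

```text
time_s: 23.65
tcp_pos: [0.5964, 0.0085, 0.0942]
ee_rot: [[-0.992, 0.129, -0.001], [0.129, 0.992, -0.001], [0.001, -0.001, -1.0]]
wrist_force: [-1.3, -0.1, 2.6]
gripper_width: 0.114
```

>>> play_rows(targets=[[[1,0,0,-0.005,0],[1,0,0,-0.01,0],[1,0,0,-0.015,0],[1,0,0,-0.02,0],[1,0,0,-0.021,0]]])

```text
time_s: 24.07
tcp_pos: [0.5978, 0.009, 0.0788]
ee_rot: [[-0.992, 0.126, 0.003], [0.126, 0.992, -0.002], [-0.003, -0.001, -1.0]]
wrist_force: [-11.0, -0.6, 31.4]
gripper_width: 0.112
```

```bash
python3 -c "
from h import *
st()"
```

```text
t 24.07 tcp [0.5978 0.009  0.0788] yawY 82.76 q [  16.4   28.4  -15.     0.2  -46.4 -113.8] F [-11.   -0.6  31.4] M [ 0.05  3.26 -0.05] w_mm 9.8
```

>>> play_rows(targets=[[[0.65,0,0,0.004,0],[0.65,0,0,0.004,0],[0.65,0,0,0.004,0],[0.65,0,0,0.004,0],[0.65,0,0,0.03,0]]])

```text
time_s: 24.48
tcp_pos: [0.5927, 0.0085, 0.0977]
ee_rot: [[-0.991, 0.13, -0.012], [0.13, 0.991, -0.002], [0.012, -0.003, -1.0]]
wrist_force: [-0.7, -0.3, -1.2]
gripper_width: 0.339
```

>>> play_rows(targets=[[[0.5,0,0,0.04,0],[0.4,0,0,0.08,0],[0,-0.01,-0.02,0.1,0.1],[0,-0.02,-0.05,0.1,0.2],[0,-0.035,-0.085,0.1,0.338]]])

```text
time_s: 24.9
tcp_pos: [0.5628, -0.0756, 0.2045]
ee_rot: [[-0.979, -0.203, 0.004], [-0.203, 0.979, 0.001], [-0.004, -0.0, -1.0]]
wrist_force: [0.3, -1.3, -0.5]
gripper_width: 0.641
```

>>> play_rows(targets=[[[0,-0.016,-0.037,0,0],[0,-0.032,-0.074,0,0],[0,-0.048,-0.111,0,0],[0,-0.064,-0.148,0,0],[0,-0.08,-0.185,0,0]]])

```text
time_s: 25.32
tcp_pos: [0.4804, -0.2624, 0.2026]
ee_rot: [[-0.981, -0.195, -0.001], [-0.195, 0.981, 0.0], [0.001, 0.0, -1.0]]
wrist_force: [0.8, 0.3, -0.1]
gripper_width: 0.98
```

>>> play_rows(targets=[[[0,-0.015,-0.042,-0.02,0],[0,-0.015,-0.042,-0.05,0],[0,-0.015,-0.042,-0.07,0],[0,-0.015,-0.042,-0.07,0],[0,-0.015,-0.042,-0.07,0]]])

```text
time_s: 25.73
tcp_pos: [0.4659, -0.3031, 0.132]
ee_rot: [[-0.981, -0.195, -0.003], [-0.195, 0.981, 0.001], [0.003, 0.001, -1.0]]
wrist_force: [0.7, 0.3, 0.4]
gripper_width: 0.999
```

```bash
python3 - <<'E'
from h import *
st()
t=capture('top');s=capture('side');cv2.imwrite('pics/s11.png',s);cv2.imwrite('pics/t11.png',t)
cv2.imwrite('pics/w6.png',cv2.resize(s[200:430,280:500],None,fx=2.6,fy=2.6));st()
E
```

```text
t 25.73 tcp [ 0.4659 -0.3031  0.132 ] yawY 101.22 q [-16.3  21.3 -17.7   0.  -51.2 -62.5] F [0.7 0.3 0.4] M [ 0.01 -0.2   0.  ] w_mm 86.9
t 25.83 tcp [ 0.4678 -0.3031  0.1345] yawY 101.29 q [-16.3  21.2 -17.5   0.  -51.2 -62.5] F [2.2 0.3 0.3] M [ 0.02 -0.19 -0.03] w_mm 87.0
```

View pics/w6.png

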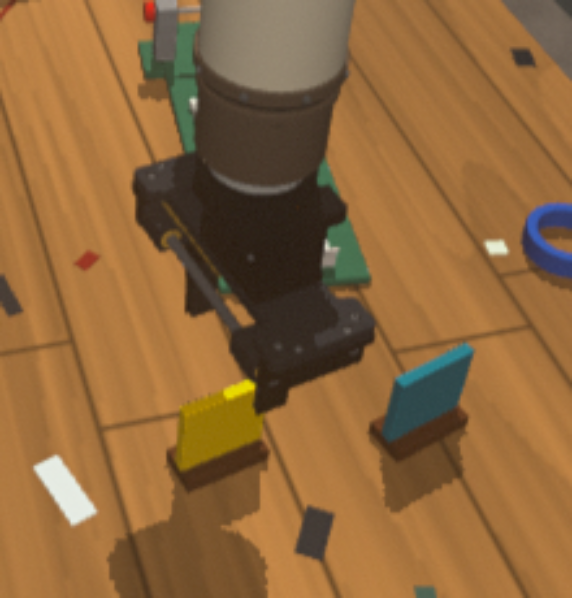

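>>> play_rows(targets=[[[0,-0.001,-0.001,-0.02,0.01],[0,-0.001,-0.001,-0.045,0.01],[0,-0.001,-0.001,-0.064,0.01],[0.6,-0.001,-0.001,-0.064,0.01],[1,-0.001,-0.001,-0.064,0.01]]])

```text
time_s: 26.25
tcp_pos: [0.4664, -0.3038, 0.0702]
ee_rot: [[-0.979, -0.206, 0.001], [-0.206, 0.979, -0.001], [-0.001, -0.001, -1.0]]
wrist_force: [-0.1, 0.4, 0.5]
gripper_width: 0.924
```

>>> play_rows(targets=[[[1,0,0,0,0],[1,0,0,0,0],[1,0,0,0,0],[1,0,0,0,0],[1,0,0,0,0]]])

```text
time_s: 26.67
tcp_pos: [0.4658, -0.3042, 0.07]
ee_rot: [[-0.979, -0.204, 0.001], [-0.204, 0.979, -0.0], [-0.001, -0.001, -1.0]]
wrist_force: [-0.4, -0.4, -0.7]
gripper_width: 0.558
```

>>> play_rows(targets=[[[1,0,0,0,0],[1,0,0,0,0],[1,0,0,0,0],[1,0,0,0,0],[1,0,0,0,0]]])

```text
time_s: 27.08
tcp_pos: [0.4654, -0.304, 0.0692]
ee_rot: [[-0.979, -0.204, -0.0], [-0.204, 0.979, 0.0], [0.0, 0.0, -1.0]]
wrist_force: [-1.6, -0.1, -0.2]
gripper_width: 0.171
```

>>> play_rows(targets=[[[1,0,0,0,0],[1,0,0,0,0],[1,0,0,0,0],[1,0,0,0,0],[1,0,0,0,0]]])

```text
time_s: 27.5
tcp_pos: [0.4654, -0.3041, 0.0692]
ee_rot: [[-0.979, -0.204, -0.0], [-0.204, 0.979, 0.0], [0.0, 0.0, -1.0]]
wrist_force: [0.3, -0.8, -0.6]
gripper_width: 0.109
```

```bash
python3 - <<'E'
from h import *
st()
E
```

```text
t 27.5 tcp [ 0.4654 -0.3041  0.0692] yawY 101.79 q [-16.5  25.9 -21.4  -0.  -42.7 -61.8] F [ 0.3 -0.8 -0.6] M [ 0.   -0.24  0.01] w_mm 9.5
```

>>> play_rows(targets=[[[1,0,0,0.03,0],[1,0,0,0.07,0],[1,0.01,0.015,0.1,-0.07],[1,0.025,0.05,0.1,-0.15],[1,0.04,0.085,0.1,-0.22]]])

```text
time_s: 27.92
tcp_pos: [0.5064, -0.2189, 0.1714]
ee_rot: [[-1.0, 0.021, 0.005], [0.021, 1.0, -0.0], [-0.005, -0.0, -1.0]]
wrist_force: [-0.4, -0.5, -3.5]
gripper_width: 0.109
```

>>> play_rows(targets=[[[1,0.018,0.035,0,-0.05],[1,0.035,0.07,0,-0.1],[1,0.052,0.105,0,-0.115],[1,0.07,0.14,0,-0.115],[1,0.0845,0.1666,0,-0.115]]])

```text
time_s: 28.33
tcp_pos: [0.5903, -0.0497, 0.1686]
ee_rot: [[-0.992, 0.128, -0.001], [0.128, 0.992, 0.001], [0.001, 0.0, -1.0]]
wrist_force: [-0.2, -1.3, -1.9]
gripper_width: 0.115
```

>>> play_rows(targets=[[[1,0,0,-0.02,0],[1,0,0,-0.04,0],[1,0,0,-0.04,0],[1,0,0,-0.04,0],[1,0,0,-0.04,0]]])

```text
time_s: 28.75
tcp_pos: [0.5903, -0.0528, 0.1299]
ee_rot: [[-0.992, 0.129, 0.001], [0.129, 0.992, -0.0], [-0.001, -0.0, -1.0]]
wrist_force: [-0.2, 0.0, -2.2]
gripper_width: 0.113
```

```bash
python3 -c "
from h import *
t=capture('top');s=capture('side')
cv2.imwrite('pics/s12.png',s);cv2.imwrite('pics/t12.png',t)
st()
x=sense()['tcp_pos']
foot('pics/s12.png',np.array(x[:2]),.067,250,285,355,425)
c=np.hstack([cv2.resize(t[140:260,290:390],None,fx=4,fy=4,interpolation=2),cv2.resize(s[190:310,340:440],None,fx=4,fy=4,interpolation=2)])
cv2.imwrite('pics/w7.png',c)
"
```

```text
t 28.85 tcp [ 0.5907 -0.0528  0.1307] yawY 82.57 q [  10.5   24.5  -12.7    0.   -52.7 -108. ] F [-0.2  0.1 -2.1] M [ 0.03 -0.21 -0.05] w_mm 9.7
[362 260] [-47.4   5.5]
[399 264] [ 37.7 -16.7]
```

View pics/w7.png

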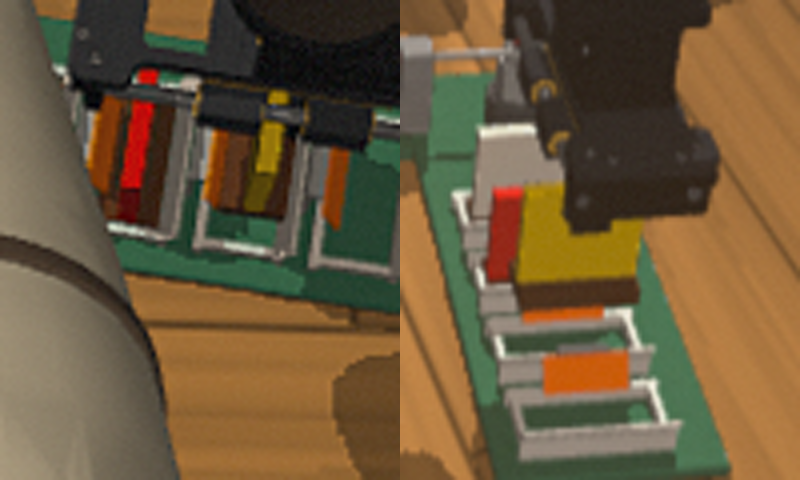

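>>> play_rows(targets=[[[1,-0.003,0,-0.012,0],[1,-0.003,0,-0.022,0],[1,-0.003,0,-0.03,0],[1,-0.003,0,-0.034,0],[1,-0.003,0,-0.036,0]]])

```text
time_s: 29.27
tcp_pos: [0.587, -0.0529, 0.0932]
ee_rot: [[-0.992, 0.129, -0.001], [0.129, 0.992, -0.001], [0.0, -0.001, -1.0]]
wrist_force: [-1.5, 0.9, 2.9]
gripper_width: 0.11
```

>>> play_rows(targets=[[[1,0,0,-0.005,0],[1,0,0,-0.01,0],[1,0,0,-0.015,0],[1,0,0,-0.02,0],[1,0,0,-0.021,0]]])

```text
time_s: 29.68
tcp_pos: [0.5886, -0.0525, 0.0777]
ee_rot: [[-0.992, 0.126, 0.004], [0.126, 0.992, -0.002], [-0.004, -0.001, -1.0]]
wrist_force: [-11.3, 1.6, 32.5]
gripper_width: 0.118
```

```bash
python3 -c "
from h import *
st()"
```

```text
t 29.68 tcp [ 0.5886 -0.0525  0.0777] yawY 82.76 q [  10.7   27.9  -16.2    0.2  -45.8 -108. ] F [-11.3   1.6  32.5] M [ 0.56  2.99 -0.06] w_mm 10.3
```

>>> play_rows(targets=[[[0.65,0,0,0.004,0],[0.65,0,0,0.004,0],[0.65,0,0,0.004,0],[0.65,0,0,0.004,0],[0.65,0,0,0.03,0]]])

```text
time_s: 30.1
tcp_pos: [0.5831, -0.0526, 0.0968]
ee_rot: [[-0.991, 0.13, -0.012], [0.13, 0.991, -0.0], [0.012, -0.002, -1.0]]
wrist_force: [0.0, 0.0, -0.8]
gripper_width: 0.331
```

>>> play_rows(targets=[[[0.5,0,0,0.04,0],[0.4,0,0,0.08,0],[0,0.004,-0.02,0.1,0.1],[0,0.008,-0.05,0.1,0.2],[0,0.013,-0.085,0.1,0.3]]])

```text
time_s: 30.52
tcp_pos: [0.6011, -0.137, 0.204]
ee_rot: [[-0.984, -0.178, 0.004], [-0.178, 0.984, 0.0], [-0.004, -0.0, -1.0]]
wrist_force: [0.9, -0.1, -1.1]
gripper_width: 0.638
```

>>> play_rows(targets=[[[0,0.005,-0.037,0,0.098],[0,0.012,-0.074,0,0.098],[0,0.018,-0.111,0,0.098],[0,0.024,-0.148,0,0.098],[0,0.0286,-0.176,0,0.098]]])

```text
time_s: 30.93
tcp_pos: [0.6284, -0.3162, 0.2006]
ee_rot: [[-0.964, -0.264, -0.002], [-0.264, 0.964, 0.0], [0.002, 0.001, -1.0]]
wrist_force: [0.3, 1.3, 0.3]
gripper_width: 0.972
```

>>> play_rows(targets=[[[0,0,0,-0.02,0],[0,0,0,-0.05,0],[0,0,0,-0.07,0],[0,0,0,-0.07,0],[0,0,0,-0.07,0]]])

```text
time_s: 31.35
tcp_pos: [0.6279, -0.3134, 0.1302]
ee_rot: [[-0.964, -0.266, -0.004], [-0.266, 0.964, 0.001], [0.004, 0.002, -1.0]]
wrist_force: [-0.0, 0.5, 0.7]
gripper_width: 0.997
```

```bash
python3 - <<'E'
from h import *
t=capture('top');s=capture('side');cv2.imwrite('pics/s13.png',s);cv2.imwrite('pics/t13.png',t)
cv2.imwrite('pics/w8.png',np.hstack([cv2.resize(s[190:410,310:490],None,fx=2.4,fy=2.4),cv2.resize(t[90:310,400:540],None,fx=2.4,fy=2.4)]));st()
E
```

```text
t 31.45 tcp [ 0.6296 -0.3138  0.1336] yawY 105.45 q [-13.3  34.    4.8   0.1 -60.7 -61.2] F [-0.1 -0.8 -0.1] M [ 0.08 -0.09 -0.03] w_mm 87.0
```

View pics/w8.png

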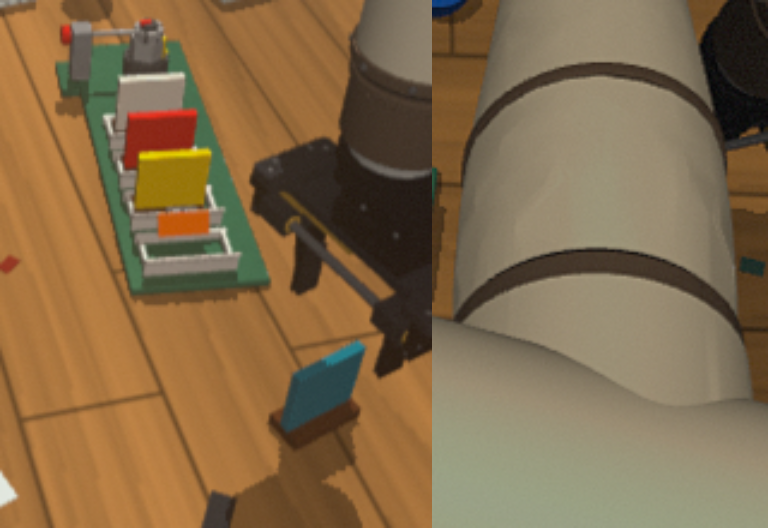

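```bash
python3 - <<'E'
from h import *
a=proj("side",[.6293-.0022,-.3137,.077]);print("pred centre top",a,"crop",(a-[310,190])*2.4)
# top edge ends in side crop
p,q=[onz("side",310+u/2.4,190+v/2.4,.077) for u,v in((288,383),(362,347))]
d=q-p;print(p,q,((p+q)/2),np.hypot(*d[:2]),np.degrees(np.arctan2(d[1],d[0])))
for n in('s6','s13'):
    h=cv2.cvtColor(cv2.imread(f'pics/{n}.png'),cv2.COLOR_BGR2HSV);m=cv2.inRange(h,(85,60,20),(110,255,255))
    x=max(cv2.findContours(m[300:400,400:490],0,2,offset=(400,300))[0],key=cv2.contourArea);print(n,cv2.boundingRect(x),cv2.minAreaRect(x))
E
```

```text
pred centre top [447.6321539  339.55115944] crop [330.31716936 358.92278265]
[ 0.58372395 -0.32850893  0.077     ] [ 0.65782395 -0.3081137   0.077     ] [ 0.62077395 -0.31831132  0.077     ] 0.07685554744189155 15.388993633201617
s6 (428, 332, 34, 37) ((444.1401672363281, 349.82525634765625), (19.823528289794922, 44.64706039428711), 61.927513122558594)
s13 (427, 332, 35, 37) ((444.0692138671875, 350.1297607421875), (19.35293960571289, 45.05882263183594), 61.927513122558594)
```

>>> play_rows(targets=[[[0,-0.003,-0.001,-0.02,0],[0,-0.003,-0.001,-0.045,0],[0,-0.003,-0.001,-0.063,0],[0.6,-0.003,-0.001,-0.063,0],[1,-0.003,-0.001,-0.063,0]]])

```text
time_s: 31.87
tcp_pos: [0.6262, -0.3145, 0.0703]
ee_rot: [[-0.964, -0.266, 0.001], [-0.266, 0.964, -0.001], [-0.001, -0.001, -1.0]]
wrist_force: [0.5, -0.4, 0.9]
gripper_width: 0.917
```

>>> play_rows(targets=[[[1,0,0,0,0],[1,0,0,0,0],[1,0,0,0,0],[1,0,0,0,0],[1,0,0,0,0]]])

```text
time_s: 32.28
tcp_pos: [0.6259, -0.3145, 0.0701]
ee_rot: [[-0.964, -0.266, 0.001], [-0.266, 0.964, -0.0], [-0.001, -0.001, -1.0]]
wrist_force: [0.1, 1.0, 0.8]
gripper_width: 0.559
```

>>> play_rows(targets=[[[1,0,0,0,0],[1,0,0,0,0],[1,0,0,0,0],[1,0,0,0,0],[1,0,0,0,0]]])

```text
time_s: 32.7
tcp_pos: [0.6255, -0.3144, 0.0692]
ee_rot: [[-0.964, -0.266, -0.0], [-0.266, 0.964, 0.0], [0.0, 0.0, -1.0]]
wrist_force: [0.2, -0.3, -0.0]
gripper_width: 0.17
```

>>> play_rows(targets=[[[1,0,0,0,0],[1,0,0,0,0],[1,0,0,0,0],[1,0,0,0,0],[1,0,0,0,0]]])

```text
time_s: 33.12
tcp_pos: [0.6254, -0.3144, 0.069]
ee_rot: [[-0.964, -0.265, -0.0], [-0.265, 0.964, 0.0], [0.0, 0.0, -1.0]]
wrist_force: [-0.7, 0.8, -0.4]
gripper_width: 0.111
```

```bash
python3 - <<'E'
from h import *
st()
E
```

```text
t 33.12 tcp [ 0.6254 -0.3144  0.069 ] yawY 105.4 q [-13.5  37.4   0.8  -0.  -53.5 -61.1] F [-0.7  0.8 -0.4] M [ 0.12 -0.14 -0.03] w_mm 9.7
```

>>> play_rows(targets=[[[1,0,0,0.03,0],[1,0,0,0.07,0],[1,-0.005,0.015,0.1,-0.07],[1,-0.01,0.05,0.1,-0.15],[1,-0.02,0.085,0.1,-0.25]]])

```text
time_s: 33.53
tcp_pos: [0.607, -0.2297, 0.1716]
ee_rot: [[-1.0, -0.012, 0.006], [-0.012, 1.0, -0.001], [-0.006, -0.001, -1.0]]
wrist_force: [-0.2, 1.0, -3.6]
gripper_width: 0.115
```

>>> play_rows(targets=[[[1,-0.008,0.035,0,-0.1],[1,-0.016,0.07,0,-0.148],[1,-0.0235,0.1,0,-0.148],[1,-0.0235,0.1155,0,-0.148],[1,-0.0235,0.1155,0,-0.148]]])

```text
time_s: 33.95
tcp_pos: [0.5814, -0.1108, 0.1693]
ee_rot: [[-0.992, 0.125, -0.0], [0.125, 0.992, 0.001], [0.0, 0.001, -1.0]]
wrist_force: [0.8, -0.6, -2.7]
gripper_width: 0.113
```

>>> play_rows(targets=[[[1,0,0,-0.02,0],[1,0,0,-0.04,0],[1,0,0,-0.04,0],[1,0,0,-0.04,0],[1,0,0,-0.04,0]]])

```text
time_s: 34.37
tcp_pos: [0.5828, -0.1146, 0.13]
ee_rot: [[-0.992, 0.129, 0.001], [0.129, 0.992, -0.001], [-0.001, -0.0, -1.0]]
wrist_force: [0.2, 0.6, -1.8]
gripper_width: 0.113
```

```bash
python3 -c "
from h import *
t=capture('top');s=capture('side')
cv2.imwrite('pics/s14.png',s);cv2.imwrite('pics/t14.png',t)
st()
x=sense()['tcp_pos']
foot('pics/s14.png',np.array(x[:2]),.067,270,305,370,425)
c=np.hstack([cv2.resize(t[140:260,320:420],None,fx=4,fy=4,interpolation=2),cv2.resize(s[210:330,340:440],None,fx=4,fy=4,interpolation=2)])
cv2.imwrite('pics/w9.png',c)
"
```

```text
t 34.47 tcp [ 0.583  -0.1144  0.1306] yawY 82.59 q [   4.5   24.6  -12.5    0.   -52.8 -101.9] F [-0.  -0.3 -1.1] M [ 0.07 -0.19  0.03] w_mm 9.8
[370 277] [-40.4   8.4]
[406 283] [ 37.4 -18.5]
```

View pics/w9.png

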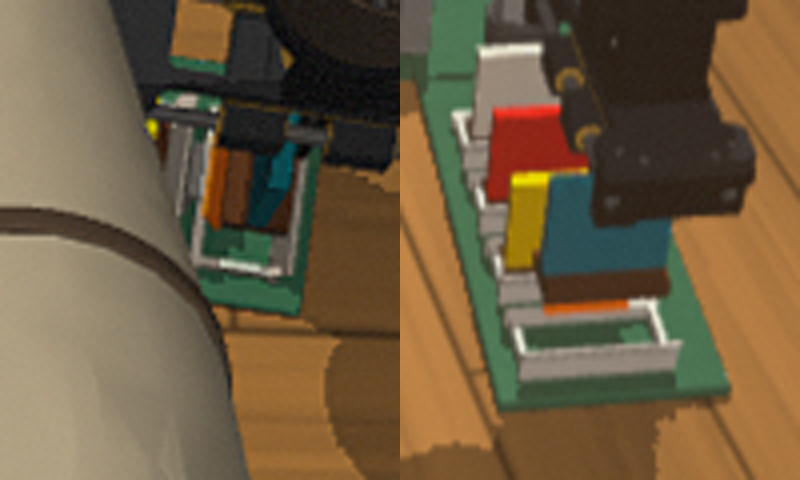

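>>> play_rows(targets=[[[1,-0.004,0.0005,-0.012,0],[1,-0.004,0.0005,-0.022,0],[1,-0.004,0.0005,-0.03,0],[1,-0.004,0.0005,-0.034,0],[1,-0.004,0.0005,-0.036,0]]])

```text
time_s: 34.88
tcp_pos: [0.5781, -0.1141, 0.093]
ee_rot: [[-0.992, 0.129, -0.001], [0.129, 0.992, -0.001], [0.001, -0.001, -1.0]]
wrist_force: [-0.2, -2.3, -0.3]
gripper_width: 0.115
```

>>> play_rows(targets=[[[1,0,0,-0.005,0],[1,0,0,-0.01,0],[1,0,0,-0.015,0],[1,0,0,-0.02,0],[1,0,0,-0.021,0]]])

```text
time_s: 35.3
tcp_pos: [0.5793, -0.1134, 0.0775]
ee_rot: [[-0.992, 0.126, 0.003], [0.126, 0.992, -0.002], [-0.003, -0.001, -1.0]]
wrist_force: [-11.3, 2.1, 30.1]
gripper_width: 0.11
```

```bash
python3 -c "
from h import *
st()"
```

```text
t 35.3 tcp [ 0.5793 -0.1134  0.0775] yawY 82.75 q [   4.7   27.9  -16.2    0.2  -45.8 -102. ] F [-11.3   2.1  30.1] M [ 0.81  3.03 -0.04] w_mm 9.5
```

Seated. I'll release, retreat well clear and check.

>>> play_rows(targets=[[[0.65,0,0,0.004,0],[0.65,0,0,0.004,0],[0.65,0,0,0.004,0],[0.65,0,0,0.004,0],[0.65,0,0,0.03,0]]])

```text
time_s: 35.72
tcp_pos: [0.5743, -0.1131, 0.0968]
ee_rot: [[-0.991, 0.13, -0.012], [0.13, 0.991, 0.001], [0.012, -0.001, -1.0]]
wrist_force: [-0.1, -0.2, 0.3]
gripper_width: 0.33
```

>>> play_rows(targets=[[[0.5,0,0,0.04,0],[0.5,0,0,0.08,0],[0.4,0,-0.03,0.11,0],[0.4,-0.02,-0.07,0.11,0],[0.4,-0.04,-0.1,0.11,0]]])

```text
time_s: 36.13
tcp_pos: [0.5398, -0.2143, 0.214]
ee_rot: [[-0.992, 0.127, 0.005], [0.127, 0.992, -0.001], [-0.005, -0.0, -1.0]]
wrist_force: [0.2, -0.8, -0.9]
gripper_width: 0.58
```

>>> play_rows(targets=[[[0.4,-0.02,-0.035,0,0],[0.4,-0.04,-0.07,0,0],[0.4,-0.06,-0.1,0,0],[0.4,-0.08,-0.14,0,0],[0.4,-0.1,-0.17,0,0]]])

```text
time_s: 36.55
tcp_pos: [0.4372, -0.385, 0.2115]
ee_rot: [[-0.992, 0.129, -0.001], [0.129, 0.992, 0.0], [0.001, 0.0, -1.0]]
wrist_force: [0.5, -1.2, 0.9]
gripper_width: 0.603
```

```bash
python3 - <<'E'
from h import *
t=capture('top');s=capture('side')
cv2.imwrite('pics/s15.png',s);cv2.imwrite('pics/t15.png',t);st()
A=cv2.resize(t[125:235,205:415],None,fx=3.7,fy=3.7,interpolation=2)[:,:780]
c=np.zeros((600,780,3),np.uint8);c[:A.shape[0]]=A[:600];B=cv2.resize(s[190:320,300:470],None,fx=1.45,fy=1.45);c[410:410+B.shape[0],:B.shape[1]]=B
cv2.imwrite('pics/f.png',c)
E
```

```text
t 36.65 tcp [ 0.435  -0.387   0.2111] yawY 82.22 q [-25.7  19.2  -8.1   0.  -62.8 -72.1] F [-0.6  0.   0.1] M [ 0.04 -0.17 -0.03] w_mm 52.5Traceback (most recent call last):
  File "<stdin>", line 5, in <module>
ValueError: could not broadcast input array from shape (407,777,3) into shape (407,780,3)
```

```bash
python3 - <<'E'
from h import *
t=cv2.imread('pics/t15.png');s=cv2.imread('pics/s15.png')
A=cv2.resize(t[125:225,215:410],None,fx=3.5,fy=3.5,interpolation=2);B=cv2.resize(s[190:290,320:450],None,fx=2.5,fy=2.5,interpolation=2)
c=np.zeros((600,700,3),np.uint8);c[:A.shape[0],:A.shape[1]]=A;c[350:,:B.shape[1]]=B
cv2.imwrite('pics/f.png',c)
# board top-edge centres (z=.087) in top and mid-slot compare
h=cv2.cvtColor(t,cv2.COLOR_BGR2HSV);R=np.array([[.9917,.1288],[-.1288,.9917]]);o=np.array([.6077,.0844])
for k,lo,hi in(("teal",(85,100,110),(100,255,255)),("red",(0,190,170),(5,255,255)),("yel",(24,150,150),(34,255,255)),("white",(30,0,170),(90,60,255))):
    m=cv2.inRange(h,lo,hi)[130:220,270:410]
    for x in cv2.findContours(m,0,2,offset=(270,130))[0]:
        if cv2.contourArea(x)>30:
            b=cv2.minAreaRect(x);p=onz("top",*b[0],.087)[:2]+[.004,.0003]
            print(k,np.round(b[0],1),np.round(b[1],1),"rack mm",(R.T@(p-o)*1000).round(1))
E
```

```text
teal [386.  179.9] [ 4.2 32.6] rack mm [  -0.3 -198.7]
red [324.6 169.9] [ 4.2 32.8] rack mm [  0.3 -75.3]
yel [355.4 175.1] [ 4.7 32.8] rack mm [  -0.2 -137.2]
white [290.8 163.5] [10.5 32.9] rack mm [ 2.7 -6.9]
```

View pics/f.png

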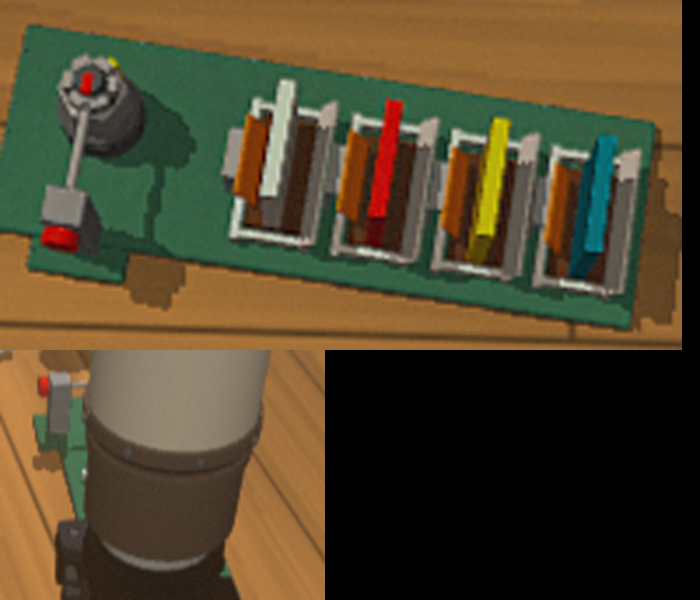

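The final top view puts the panel centres within about 3 mm of the slot centres. All four pressed to the same underside height (8.5 to 8.7 mm measured, nominal 10), the pin is home and the gripper is clear.

```bash
python3 -c "
from h import *
finish_job()"
```

```text
the job is handed in; nothing more can be done
```

The nut is tightened and locked, all four panels are in the rack, and the job was handed in at about 37 s of the 208 s allowed. It reported no verdict.

- **Nut:** I gripped it across its flats, correcting the grip angle twice, and turned it about 260° clockwise. The close-up showed a slot in line with the axle's red stripe, to within about 5°. The nut's yellow mark was roughly 0.3 to 0.6 rad past the washer mark. That figure is an estimate, because the washer mark was barely visible.
- **Pin:** I pushed it to a hard stop at about 21 N. The measured knob travel was about 67 mm (nominal 66), so it is home.
- **Panels:** White is in slot 4, red in slot 3, yellow in slot 2 and teal in slot 1. Each was pressed down with 20 to 32 N, and all four stopped at the same depth.

**Last checks:**
- Red, yellow and teal measured within about 1.5 mm of their slot centres from above.
- White's measurement read about 8 mm off its slot centre, because its colour blob merged with the slot rail. I judged white by eye and by its pressed depth, and it looks level with the others.
- In the final side view the arm blocked the rack, so seating rests on the top view and the pressing depths.
- I did not measure the bead box, cup or pliers again; the arm did not go near them.
- I viewed 18 pictures, four over the budget of 14.

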